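# Clear the specimen carrier and snap its cover on

## Task

Grip the scraper block and wipe the three loose broken bits off the specimen carrier's plate into the catch tray at its end, never touching the bits with the fingers, then stand or lay the scraper on the table clear of the carrier. Take the cover by its handle bar, set it squarely and centred over the plate with the bar pointing towards the tray, and press it down until both side clips snap over its edges; then keep pressing it firmly onto the sprung seal strips so that they stay sunk at least half-way, and finish like that, still holding the cover and pressing, without letting go. Do not knock the tape roll or the lidded pot standing near by out of their places.

Things in the scene. Friction and masses are not known exactly. Their poses are not given: they have to be found in the camera images.
- carrier: Specimen carrier fixed to the table: grey foot 120 x 164 mm, 12 mm high, carrying a flat dark bare-metal plate 120 mm long (x) and 94 mm wide (y), plate top 30 mm above the table. Origin: on the table under the plate's centre; x along the plate towards the catch tray, z up. A seal strip (see seal) and a sprung clip (see clip_left) stand on each long side.
- tray_mid (a point): Middle of the catch tray's floor: an open grey tray joined to the plate's +x end, inside from 60 to 137 mm in the carrier's x and 102 mm wide, floor 4 mm and rim 24 mm above the table. Bits pushed over the plate's end fall into it.
- seal (a joint): Two black rubber strips along the plate's long sides, 100 mm long (x), 8 mm wide, centred at carrier y = +51 and -51 mm, tops 40 mm above the table. They sink together on springs: 0 = free, 0.005 m = at the stop. 2 N start them sinking, then 2 N per mm (12 N at the stop).
- clip_left (a joint): Sprung steel clip outside the strip on the carrier's +y side, at carrier x = 0, 30 mm long. Rounded nose of radius 4 mm, centred 51 mm above the table, innermost point at y = 55 mm; above it a leaf slopes outwards (30 degrees off upright) to 67 mm above the table. 0 = at rest; grows (m) as it is pushed outwards, up to 0.009.
- clip_right (a joint): The same clip on the carrier's -y side.
- cover_handle (a point): Loose cover, flat on the table: grey plate 100 mm (x) by 118 mm (y), 8 mm thick, long edges (y = +59, -59 mm) rounded; on top a white upright handle bar 60 mm long (x), 18 mm thick (y), from 8 to 46 mm above the underside. The point is the bar's middle, 27 mm above the underside; x along the bar, z up. Same turned half round. About 0.2 kg.
- cover: The same cover, origin under its centre. It goes on the carrier with its bar along the carrier's x, centred. Its edges meet the clips with the underside about 59 mm above the table; the push peaks at 10 to 16 N, then drops near 48 mm as the clips close over the edges and draw it down; at 40 mm it lands on the strips, and pressing further sinks them (let go, they are sunk under 1 mm).
- scraper_mid (a point): Scraper block standing on its blade: grey blade 22 mm thick (x), 82 mm wide (y), 22 mm high; above it a white grip 20 mm thick (x), 50 mm wide (y), up to 60 mm. The point is its middle, 30 mm above its underside. It wipes along its x, either way; the blade fits between the seal strips, whose inner faces are 94 mm apart. About 0.14 kg.
- scraper: The same scraper block; origin at the centre of its underside.
- bit0_mid (a point): One of three loose bits of broken hard white plastic, 16 x 13 mm and 7 mm thick with a small ridge on top, on the carrier's plate, never within 37 mm of the plate's end away from the tray. The point is its centre.
- bit0: The same bit; origin under its centre.
- bit1_mid (a point): One of three loose bits of broken hard white plastic, 16 x 13 mm and 7 mm thick with a small ridge on top, on the carrier's plate, never within 37 mm of the plate's end away from the tray. The point is its centre.
- bit1: The same bit; origin under its centre.
- bit2_mid (a point): One of three loose bits of broken hard white plastic, 16 x 13 mm and 7 mm thick with a small ridge on top, on the carrier's plate, never within 37 mm of the plate's end away from the tray. The point is its centre.
- bit2: The same bit; origin under its centre.
- tape_roll: Bystander: roll of paper tape 70 mm across, 24 mm high; origin under its centre.
- pot: Bystander: small clear pot with a white lid, 48 mm across, 55 mm high; origin under its centre.
Not all that is in view belongs to the job. Leave any green or turquoise look-alike of the cover alone.

How it is judged:
On the way, in this order (a step that is already met when the one before it is completed fails the run):
1. all three bits are in the catch tray (x of bit0_mid in the frame of carrier between 0.06 and 0.14 m and y of bit0_mid in the frame of carrier between -0.053 and 0.053 m and z of each of bit0_mid, bit1_mid, bit2_mid in the frame of carrier below 0.027 m and x of bit1_mid in the frame of carrier between 0.06 and 0.14 m and y of bit1_mid in the frame of carrier between -0.053 and 0.053 m and x of bit2_mid in the frame of carrier between 0.06 and 0.14 m and y of bit2_mid in the frame of carrier between -0.053 and 0.053 m), for 0.2 s.
2. the scraper stands or lies on the table clear of the carrier, let go (contact force between scraper and carrier below 0.2 N and contact force between the fingers and scraper below 0.2 N and contact force between scraper and cover below 0.2 N and height (world z) of scraper_mid below 0.04 m and linear speed of scraper below 0.03 m/s), for 0.2 s.
3. the cover is snapped on under both clips (x of cover_handle in the frame of carrier between -0.01 and 0.01 m and y of cover_handle in the frame of carrier between -0.006 and 0.006 m and z of cover_handle in the frame of carrier below 0.0675 m and angle between cover_handle's own z axis and vertical below 0.06 rad and angle between the x axis of cover_handle and the x axis of carrier, either way round below 0.1 rad and value of joint each of clip_left, clip_right below 0.003 m), for 0.1 s.
At the end, for the whole second after the job is handed in: Bits in the tray; scraper let go on the table, touching neither carrier nor cover; cover under both clips (each within 3 mm of rest), within 10 mm along and 6 mm across of centre, 0.1 rad of square, level to 0.06 rad; fingers on it, seal strips pressed at least 2 mm for the last second (all of step 1 and all of step 2 and all of step 3 and value of joint seal above 0.002 m and contact force between the fingers and cover above 3 N); the arm keeps its last pose, push and grip.
It fails at once if the fingers touch a broken bit (contact force between the fingers and bit0 above 0.3 N or contact force between the fingers and bit1 above 0.3 N or contact force between the fingers and bit2 above 0.3 N).
It fails at once if the tape roll or the pot is moved by more than 30 mm (distance of any of tape_roll, pot from where it was at the start of the episode above 0.03 m).
It also fails if it takes over 72 s, if anything falls off the work surface, if the arm or the gripper's body presses on something with over 40 N, if the wrist force passes 120 N, or if a joint passes its speed limit or range.

## Robot

A 6-joint arm with a two-finger parallel gripper is mounted at the origin on the work surface. World frame = base frame: x ahead of the robot, y to its left, z up, the work surface at z = 0. Lengths are in m, angles in rad, forces in N, time in s.
With the tool pointing down it reaches from about 0.35 to 0.85 m from the base axis. Payload 8.1 kg.
Tool frame: the origin (TCP) lies at the very end of the fingers, on their centre line; the grasp point (between the pads) lies 19 mm behind it (pinch_z is the distance from the TCP to the grasp point, in m); z points along the fingers, y is the direction in which the jaws open and shut (so a half turn about z gives the same grasp; the last joint's range is limited). The gripper opens to 93 mm and grips with 3 to 60 N. Pads are 15 mm wide; open, the fingers measure 128 mm over their backs; the gripper's body (75 mm by 188 mm) begins 65 mm behind the grasp point.
Start: joints at [-1.255, 0.13, 1.488, -0, 1.523, -0.085], TCP at [0.234, -0.552, 0.191] pointing down, gripper open.
Joint ranges: [-2.96, 2.96], [-0.89, 2.26], [0.02, 2.5], [-1.34, 4.48], [0, 2.73], [-2.66, 2.66]. Speed limits (rad/s): [2.39, 2.39, 2.79, 3.14, 3.14, 3.14].

## Interface

Orientations are given as a rotation vector (axis times angle).
In Python, from plant import * gives the robot as it stands.
- The arm moves only by the tool move_arm, never from a script. Its argument "series" is a list of rows, each a list of 7 numbers: the shift along the tool's x, y, z each as a share of 10 cm, from -1 to 1, then the turn, a rotation vector about the tool's x, y, z each as a share of 180 degrees, from -1 to 1, then the opening, from -1 (shut) to 1 (fully open). In form: [[dx, dy, dz, rx, ry, rz, jaw], ...]. A call has 1 to 8 rows; each row is the pose to reach, as a shift and turn from the pose commanded when the call began, along the tool's axes at that moment, turning the shorter way round; what a row does not reach only later rows make up. A row lasts 1/10 s, in which the tool goes at most 50 mm and 8.59 degrees, less where a joint would pass 70% of its speed; a pose out of reach is approached as far as the arm can. A call with a number of a shift or a turn outside -1 to 1 is refused whole. A call with a gripper value outside its range is refused whole. The fingers move at their own pace and stop on an object; "squeeze" is the grip in N (left out, the last holds). Time passes only in rows, so rows that repeat a pose let the fingers close. It gives the time, the measured TCP pose, the force and the opening at its end, in the units of the state.
- read_state(): the state, without advancing time (a new reading comes with each control period).
- read_camera(name): name is "scene" or "side" or "wrist"; returns a dict with "frame" (420x560x3 uint8, red, green, blue), "K" (3x3 intrinsics, pixels), "k1" (the pictures are not rectified: a ray, as slopes to the right and down, at radius r is drawn at 1 + k1 r^2 times it, then the intrinsics apply), "rvec" (rotation vector, rad) and "tvec" (3), from world to camera coordinates, as OpenCV has them. Camera axes: x right, y down, z forward; pixel columns grow to the right and rows downward; lengths in m; the calibration is good to about 2 mm. A picture is of the moment at which its call begins. There is no depth.
- close_job(): hands the job in, once; it reports no verdict.
The state is a dict: "t": time; "q": joint angles; "dq": joint speeds; "joint_torque": joint torques, N m; "tool_pos": TCP position; "orientation": TCP orientation; "force": force on the tool from outside, world axes, zero at the start; "wrist_torque": the same for the moment, N m; "opening": finger opening in m.
Only numpy, scipy, OpenCV 4.12 (cv2) and the standard library are available. Lean on these libraries where they do the work, as an engineer would, in place of code of your own. Each camera call takes 0.05 s, during which the arm holds its last target.

## Working session

There is one attempt and no reset: what is moved stays moved. The work goes in short steps, Python scripts to look and compute and a tool call to move; the robot and the scene stay as the last step left them, time stands still between calls to the robot, and variables do not carry over. Pictures are saved under pics/ and viewed, and the job is handed in when it is done.

Besides the shell and the picture viewer there is one more tool, called by a JSON object that holds its "method" and its "body". move_arm: Moves the arm, as the interface text tells. Shift numbers are shares of 10 cm and turn numbers shares of 180 degrees, none past 1 either way. Its arguments: {"type":"object","properties":{"series":{"type":"array","items":{"type":"array","items":{"type":"number"}}},"squeeze":{"type":"number"}},"required":["series"]}

```bash
ls; mkdir -p pics; python3 - <<'E'
from plant import *
import cv2
s=read_state()
print(s)
for n in ["scene","side","wrist"]:
    c=read_camera(n)
    cv2.imwrite(f"pics/{n}0.png",c["frame"][:,:,::-1])
    print(n,c["K"],c["k1"],c["rvec"],c["tvec"])
E
```

```text
pics
{'t': 0.0, 'q': array([-1.25540458e+00,  1.31129812e-01,  1.48929163e+00,  1.07916091e-05,
        1.52301297e+00, -8.54226593e-02]), 'dq': array([ 0.00064312,  0.00073384,  0.00073062, -0.00197399,  0.00174814,
       -0.00050284]), 'joint_torque': array([ 3.29138211e-04, -5.59835565e+01, -4.91757739e+01,  7.68193323e-02,
        3.52111564e-02, -1.31708880e-04]), 'tool_pos': array([ 0.23391686, -0.55183959,  0.18999946]), 'orientation': array([-3.07692152e+00, -6.25026554e-01,  3.14916772e-04]), 'force': array([-0.22897072, -0.01663619, -0.50274074]), 'wrist_torque': array([-0.01399751, -0.07594058, -0.02268384]), 'opening': 0.09300284265387743}
scene [[508.66292218   0.         280.81758223]
 [  0.         508.66292218 204.34262896]
 [  0.           0.           1.        ]] -0.1317417595257542 [ 1.09413257  2.38490637 -0.98915021] [ 0.31996483 -0.1937597   1.45082268]
side [[424.19400854   0.         272.8741555 ]
 [  0.         424.19400854 205.00508276]
 [  0.           0.           1.        ]] -0.020932290315703678 [ 0.20130395 -2.70371139  1.4949323 ] [0.4360075  0.10130942 0.90157714]
wrist [[378.09092369   0.         277.19941527]
 [  0.         378.09092369 207.06309697]
 [  0.           0.           1.        ]] -0.02190986200485418 [-2.41958155  1.60250774  0.2269735 ] [-0.59849675 -0.03291891  0.39147457]
```

View pics/scene0.png

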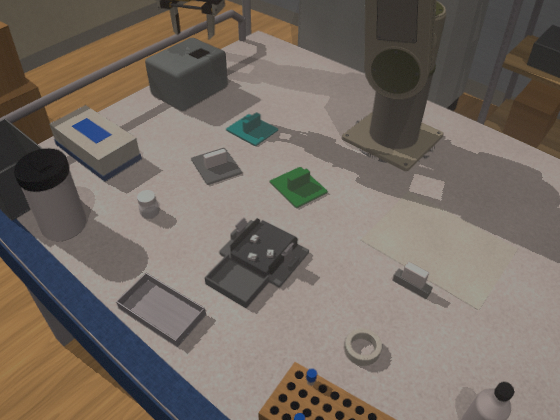

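View pics/side0.png

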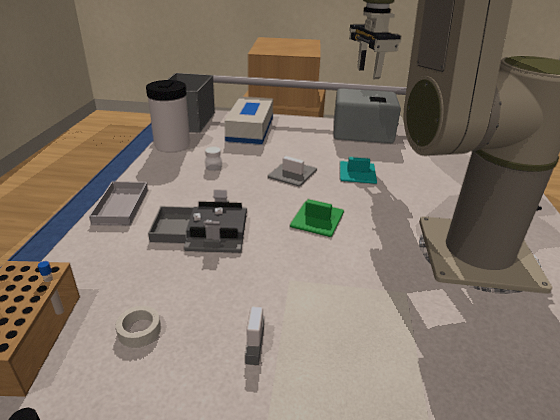

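View pics/wrist0.png

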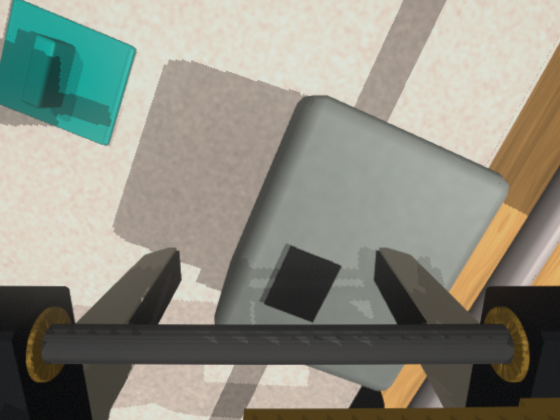

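```bash
cat > h.py <<'E'
from plant import *
import cv2, numpy as np
from scipy.spatial.transform import Rotation as R
def ray(c,uv):
    uv=np.asarray(uv,float).reshape(-1,1,2)
    n=cv2.undistortPoints(uv,c["K"],np.array([c["k1"],0,0,0.])).reshape(-1,2)
    Rm=cv2.Rodrigues(np.asarray(c["rvec"],float))[0]; t=np.asarray(c["tvec"],float).ravel()
    d=np.c_[n,np.ones(len(n))]@Rm
    return -Rm.T@t, d
def onz(c,uv,z):
    o,d=ray(c,uv); s=(z-o[2])/d[:,2]
    return o+d*s[:,None]
def proj(c,P):
    return cv2.projectPoints(np.asarray(P,float).reshape(-1,1,3),np.asarray(c["rvec"],float),np.asarray(c["tvec"],float),c["K"],np.array([c["k1"],0,0,0.]))[0].reshape(-1,2)
def crop(c,x0,y0,x1,y1,name,s=5):
    im=cv2.resize(c["frame"][y0:y1,x0:x1,::-1],None,fx=s,fy=s,interpolation=cv2.INTER_CUBIC)
    cv2.imwrite("pics/"+name,im)
def save(n,f):
    import pickle
    c=read_camera(n); pickle.dump(c,open(f+".pkl","wb")); cv2.imwrite("pics/"+f+".png",c["frame"][:,:,::-1]); return c
def load(f):
    import pickle
    return pickle.load(open(f+".pkl","rb"))
E
python3 - <<'E'
from h import *
c=save("scene","sc1"); d=save("side","sd1")
crop(c,190,205,320,310,"c1.png",6)
crop(c,385,255,440,300,"c2.png",10)
crop(c,185,140,250,190,"c3.png",10)
crop(d,140,180,260,260,"c4.png",6)
crop(d,235,295,280,370,"c5.png",8)
crop(d,260,145,330,190,"c6.png",10)
for n,u in [("carrier",(264,246)),("tray",(238,280)),("cov",(217,166)),("scr",(412,285)),("tape",(363,350)),("pot",(150,212)),("teal",(252,130)),("green",(299,186))]:
    print(n,onz(c,[u],0.0).round(3))
E
```

```text
carrier [[ 0.549 -0.004 -0.   ]]
tray [[0.657 0.018 0.   ]]
cov [[ 0.422 -0.284  0.   ]]
scr [[0.424 0.31  0.   ]]
tape [[0.621 0.316 0.   ]]
pot [[ 0.65  -0.284  0.   ]]
teal [[ 0.243 -0.323  0.   ]]
green [[ 0.34 -0.07  0.  ]]
```

View pics/c1.png

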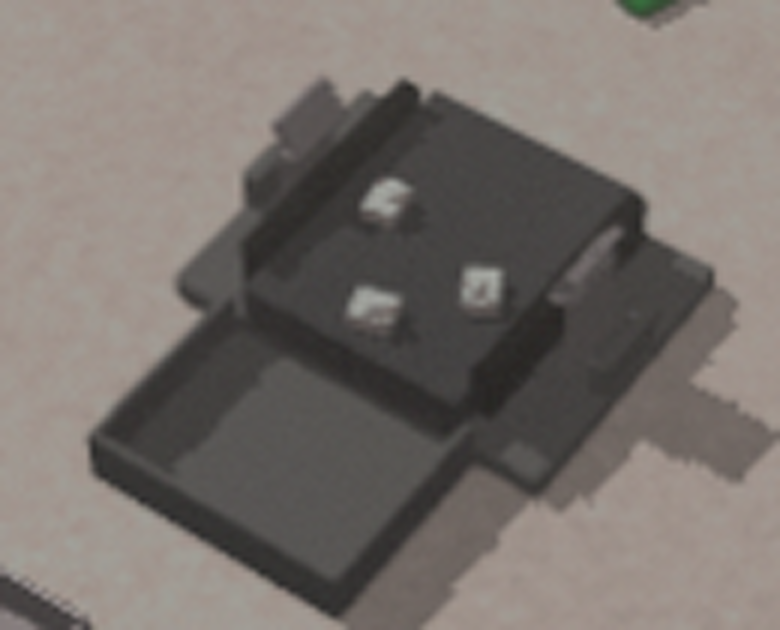

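View pics/c2.png

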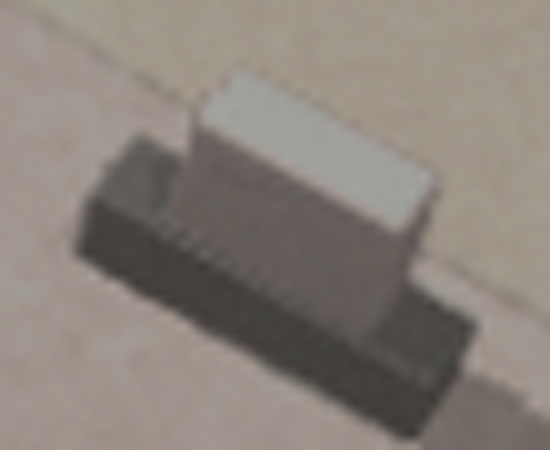

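View pics/c4.png

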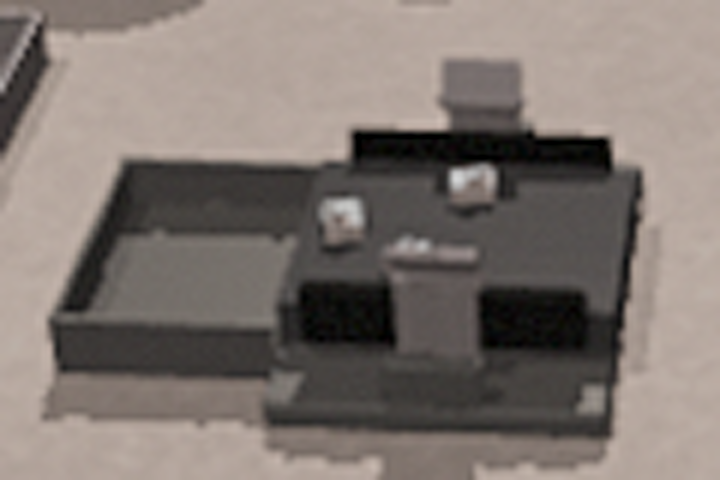

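View pics/c5.png

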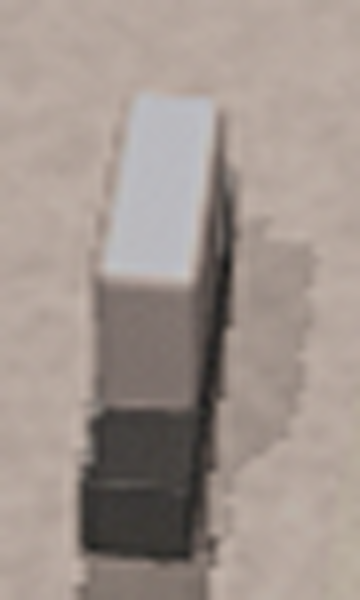

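View pics/c3.png

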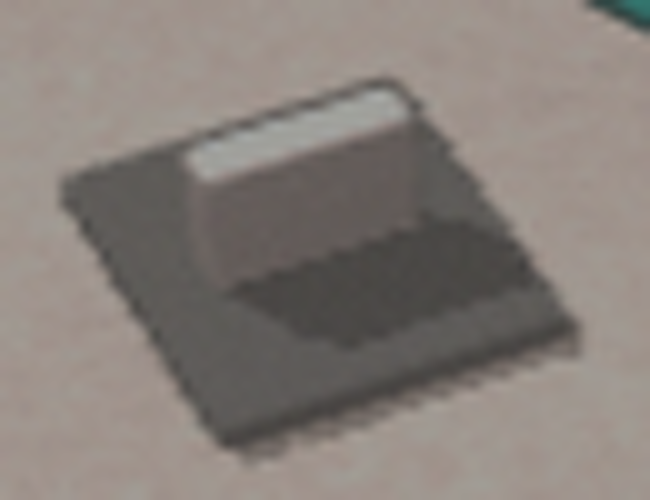

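```bash
python3 - <<'E'
from h import *
c=load("sc1"); d=load("sd1")
def C(cam,x0,y0,s,pts,z):
    uv=(np.array(pts,float)+0.5)/s+[x0,y0]-0.5
    return onz(cam,uv,z)
def show(n,P):
    print(n,P.round(4)[:,:2].tolist(),"mean",P.mean(0).round(4))
    for i in range(len(P)):
        e=P[(i+1)%len(P)]-P[i]; print("  ",np.linalg.norm(e).round(4),np.degrees(np.arctan2(e[1],e[0])).round(1))
show("plate",C(c,190,205,6,[(437,92),(645,195),(470,412),(243,292)],.03))
show("plate side",C(d,140,180,6,[(310,168),(640,170),(610,350),(285,300)],.03))
show("tray rim sc",C(c,190,205,6,[(92,440),(338,585)],.024))
show("tray rim sd",C(d,140,180,6,[(125,160),(53,318)],.024))
show("scr top sc",C(c,385,255,10,[(240,68),(438,185),(400,232),(196,118)],.06))
show("scr top sd",C(d,235,295,8,[(137,95),(215,98),(193,278),(98,275)],.06))
show("cov top sc",C(c,185,140,10,[(60,185),(390,78),(580,325),(225,438)],.008))
show("cov bar sc",C(c,185,140,10,[(185,160),(375,85),(410,125),(205,185)],.046))
E
```

```text
plate [[0.5112, -0.0414], [0.4998, 0.052], [0.6183, 0.0698], [0.6314, -0.0276]] mean [0.5652 0.0132 0.03  ]
   0.094 97.0
   0.1199 8.6
   0.0983 -82.4
   0.1209 -173.4
plate side [[0.6326, -0.0231], [0.5085, -0.0432], [0.4971, 0.0715], [0.6157, 0.0617]] mean [0.5635 0.0167 0.03  ]
   0.1257 -170.8
   0.1153 95.7
   0.1191 -4.7
   0.0865 -78.8
tray rim sc [[0.7107, -0.024], [0.6985, 0.0816]] mean [0.7046 0.0288 0.024 ]
   0.1063 96.6
   0.1063 -83.4
tray rim sd [[0.7076, -0.0254], [0.6956, 0.0779]] mean [0.7016 0.0262 0.024 ]
   0.104 96.6
   0.104 -83.4
scr top sc [[0.4217, 0.2862], [0.4218, 0.3336], [0.4376, 0.3335], [0.4393, 0.286]] mean [0.4301 0.3098 0.06  ]
   0.0473 89.9
   0.0158 -0.3
   0.0475 -88.0
   0.0176 179.3
scr top sd [[0.4364, 0.2867], [0.4209, 0.285], [0.4178, 0.331], [0.4354, 0.3331]] mean [0.4276 0.3089 0.06  ]
   0.0155 -173.9
   0.0461 94.0
   0.0178 6.7
   0.0464 -88.9
cov top sc [[0.4521, -0.3538], [0.3611, -0.3196], [0.4018, -0.209], [0.4928, -0.2468]] mean [ 0.4269 -0.2823  0.008 ]
   0.0972 159.4
   0.1178 69.8
   0.0986 -22.5
   0.1144 -110.9
cov bar sc [[0.4526, -0.2993], [0.3984, -0.2844], [0.4042, -0.2656], [0.4562, -0.288]] mean [ 0.4278 -0.2843  0.046 ]
   0.0562 164.6
   0.0196 72.7
   0.0566 -23.3
   0.0119 -107.7
```

View pics/c6.png

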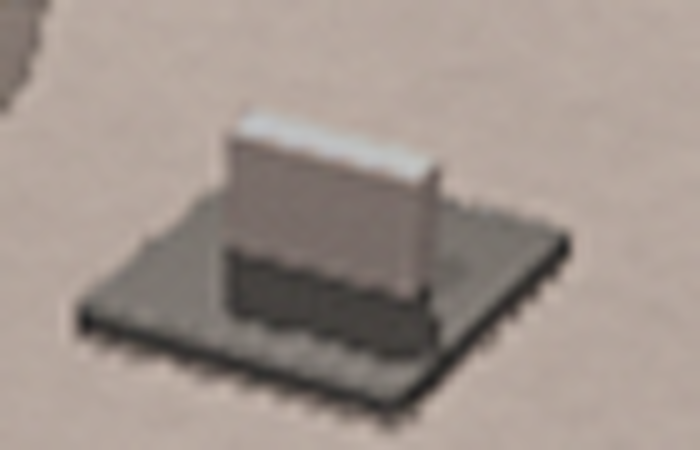

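```bash
cat >> h.py <<'E'
def toolpose():
    s=read_state(); return s["tool_pos"],R.from_rotvec(s["orientation"]).as_matrix(),s
def go(pos,yaw_y,base=None):
    """target TCP pos, tool pointing down, tool-y heading (deg, mod 180). Prints shares."""
    p,M,s=toolpose()
    if base is not None: p=base
    best=None
    for k in (0,180):
        a=np.radians(yaw_y+k); y=np.array([np.cos(a),np.sin(a),0]); z=np.array([0,0,-1.]); x=np.cross(y,z)
        T=np.c_[x,y,z]; r=R.from_matrix(M.T@T).as_rotvec()
        if best is None or np.linalg.norm(r)<np.linalg.norm(best): best=r
    dp=M.T@(np.asarray(pos)-p)
    print("shift",(dp/0.1).round(3),"turn",(best/np.pi).round(4),"deg",np.degrees(best).round(2),"q",s["q"].round(2),"t",s["t"])
E
python3 - <<'E'
from h import *
p,M,s=toolpose(); print(p,M.round(3))
c=read_camera("wrist"); Rm=cv2.Rodrigues(c["rvec"])[0]; o=-Rm.T@c["tvec"]
print("cam in tool",M.T@(o-p)); print("cam axes in tool (cols)\n",(M.T@Rm.T).round(3))
E
```

```text
[ 0.23404191 -0.55216761  0.1905373 ] [[ 0.921  0.39  -0.   ]
 [ 0.39  -0.921  0.001]
 [ 0.    -0.001 -1.   ]]
cam in tool [ 0.07566268 -0.00044269 -0.19410465]
cam axes in tool (cols)
 [[-0.    -0.962 -0.275]
 [ 1.    -0.    -0.001]
 [ 0.    -0.275  0.962]]
```

{"method": "move_arm", "body": {"series": [[0.3,-0.3,-0.2,0,0,0,1],[0.6,-0.6,-0.4,0,0,0,1],[0.9,-0.9,-0.6,0,0,0,1],[1,-1,-0.6,0,0,0,1]]}}

```text
t: 0.7
tool_pos: [0.2892, -0.42, 0.2547]
orientation: [3.073, 0.628, 0.004]
force: [1.2, -1.3, 0.4]
opening: 0.0929
```

{"method": "move_arm", "body": {"series": [[0.3,-0.3,0,0,0,0,1],[0.6,-0.6,0,0,0,0,1],[0.9,-0.9,0,0,0,0,1],[1,-1,0,0,0,0,1],[1,-1,0,0,0,0,1]]}}

```text
t: 1.2
tool_pos: [0.3408, -0.2892, 0.2508]
orientation: [3.078, 0.63, 0.0]
force: [-0.4, -0.5, 0.3]
opening: 0.093
```

```bash
python3 - <<'E'
from h import *
c=save("wrist","w1"); p,M,s=toolpose(); print(p,s["q"],s["t"])
print(proj(c,[[.427,-.283,0]]))
E
```

```text
[ 0.34032107 -0.29039203  0.25082065] [-8.20521814e-01 -3.09165932e-01  1.79393347e+00 -6.32687406e-04
  1.65651820e+00  3.47704445e-01] 1.25
[[302.59324711  93.68858597]]
```

View pics/w1.png

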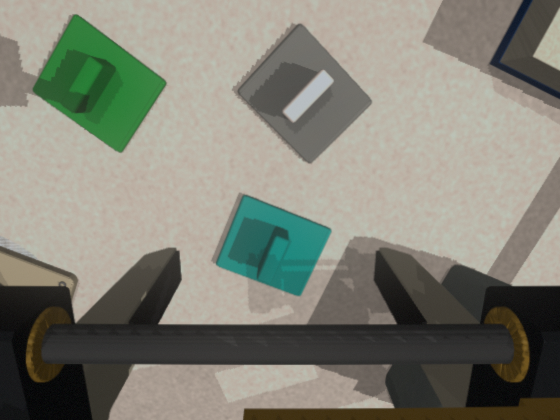

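```bash
python3 - <<'E'
from h import *
c=load("w1")
crop(c,225,15,380,170,"c7.png",5)
P=onz(c,[(300,24),(372,101),(309,163),(236,89)],.008)
print(P.round(4),P.mean(0).round(4))
for i in range(4):
    e=P[(i+1)%4]-P[i]; print(np.linalg.norm(e).round(4),np.degrees(np.arctan2(e[1],e[0])).round(1))
# bar by mask
f=c["frame"].astype(int); m=(f.min(2)>150).astype(np.uint8); mm=np.zeros_like(m); mm[60:130,275:340]=m[60:130,275:340]
n,l,st,ce=cv2.connectedComponentsWithStats(mm); print(st)
k=1+st[1:,4].argmax(); pts=np.argwhere(l==k)[:,::-1].astype(np.float32)
W=onz(c,pts,.046)[:,:2].astype(np.float32)*1000
r=cv2.minAreaRect(W); print(r); 
E
```

```text
[[ 0.4906 -0.251   0.008 ]
 [ 0.4501 -0.357   0.008 ]
 [ 0.3589 -0.3211  0.008 ]
 [ 0.4024 -0.2128  0.008 ]] [ 0.4255 -0.2855  0.008 ]
0.1135 -110.9
0.098 158.5
0.1167 68.1
0.0961 -23.4
[[     0      0    560    420 234290]
 [   337     60      3      4      8]
 [   284     70     49     52    902]]
((425.70281982421875, -286.44866943359375), (15.61178207397461, 57.09253692626953), 68.96678924560547)
```

View pics/c7.png

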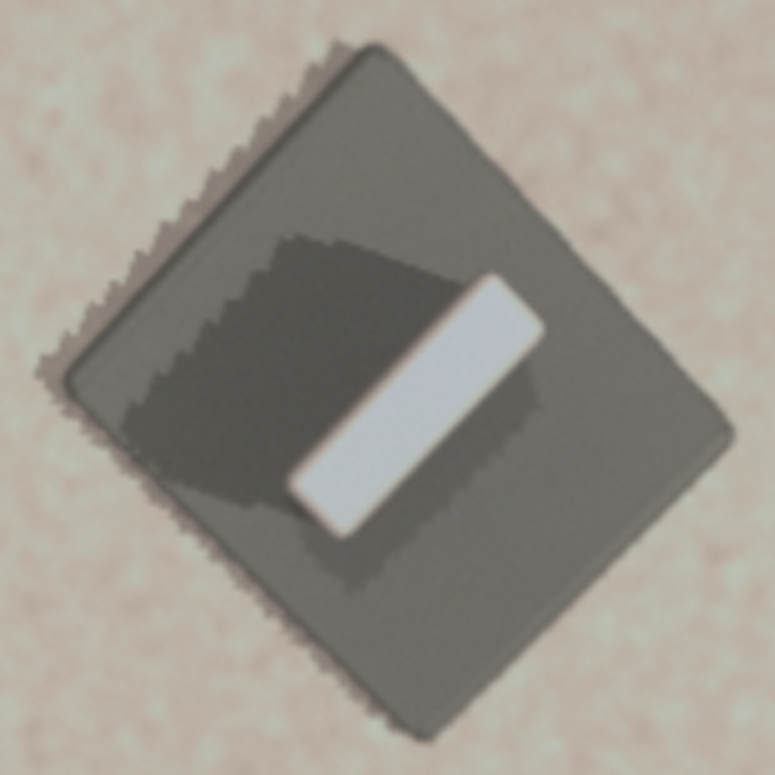

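{"method": "move_arm", "body": {"series": [[0.3,-0.3,0,0,0,0,1],[0.6,-0.6,0,0,0,0,1],[0.9,-0.9,0,0,0,0,1],[1,-1,0,0,0,0,1]]}}

```text
t: 1.65
tool_pos: [0.394, -0.1581, 0.2509]
orientation: [-3.078, -0.626, -0.0]
force: [-0.1, -1.4, 0.2]
opening: 0.0927
```

{"method": "move_arm", "body": {"series": [[0.3,-0.3,0,0,0,0,1],[0.6,-0.6,0,0,0,0,1],[0.9,-0.9,0,0,0,0,1],[1,-1,0,0,0,0,1],[1,-1,0,0,0,0,1]]}}

```text
t: 2.15
tool_pos: [0.4471, -0.0279, 0.2505]
orientation: [-3.078, -0.628, 0.001]
force: [-0.4, -0.4, -0.0]
opening: 0.0932
```

```bash
python3 - <<'E'
from h import *
c=save("wrist","w2"); p,M,s=toolpose(); print(p,s["q"],s["t"])
E
```

```text
[ 0.44666735 -0.02892448  0.25053984] [-1.78656284e-01 -3.07060538e-01  1.79275624e+00 -7.13663337e-04
  1.65681474e+00  9.90658398e-01] 2.2
```

View pics/w2.png

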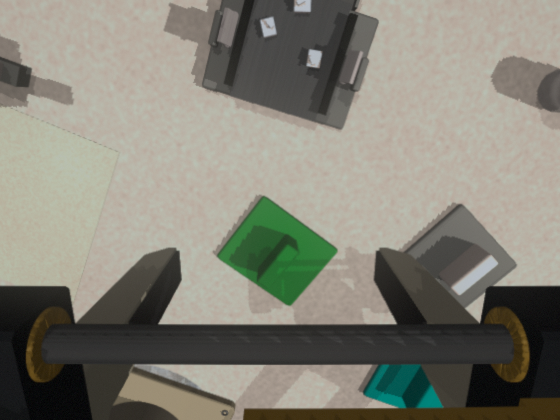

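```bash
python3 - <<'E'
from h import *
go([.54,.0,.30],7)
E
```

```text
shift [ 0.972  0.098 -0.496] turn [-2.000e-04  3.000e-04 -4.111e-01] deg [-4.0e-02  6.0e-02 -7.4e+01] q [-0.18 -0.31  1.79 -0.    1.66  0.99] t 2.2
```

{"method": "move_arm", "body": {"series": [[0.3,0,-0.2,0,0,-0.045,1],[0.6,0.05,-0.4,0,0,-0.09,1],[0.9,0.1,-0.5,0,0,-0.135,1],[0.97,0.1,-0.5,0,0,-0.18,1],[0.97,0.1,-0.5,0,0,-0.225,1],[0.97,0.1,-0.5,0,0,-0.27,1],[0.97,0.1,-0.5,0,0,-0.315,1],[0.97,0.1,-0.5,0,0,-0.36,1]]}}

```text
t: 3.0
tool_pos: [0.5396, -0.0023, 0.3007]
orientation: [2.261, 2.181, -0.001]
force: [-1.1, 0.8, -0.3]
opening: 0.0931
```

```bash
python3 - <<'E'
from h import *
c=save("wrist","w3"); p,M,s=toolpose(); print(p,s["q"],s["t"],s["dq"].round(3))
E
```

```text
[ 0.53960746 -0.00216317  0.30073076] [-9.84664164e-02 -5.17938046e-02  1.47745712e+00 -7.61778318e-04
  1.71636359e+00 -7.16777856e-02] 3.05 [ 0.005 -0.001  0.001  0.     0.001  0.292]
```

View pics/w3.png

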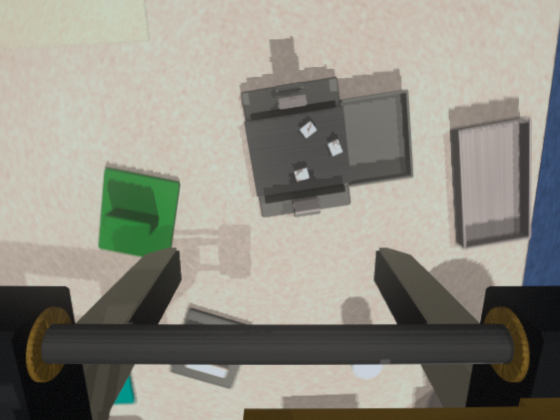

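```bash
python3 - <<'E'
from h import *
c=save("wrist","w4"); p,M,s=toolpose(); print(p,s["q"],s["t"],s["dq"].round(3))
crop(c,235,65,425,220,"c8.png",4)
E
```

```text
[ 0.53957584 -0.00193799  0.30074134] [-9.81206722e-02 -5.18776288e-02  1.47751900e+00 -6.73806218e-04
  1.71639701e+00 -5.89441097e-02] 3.1 [ 0.008 -0.001  0.001  0.002  0.     0.183]
```

View pics/c8.png

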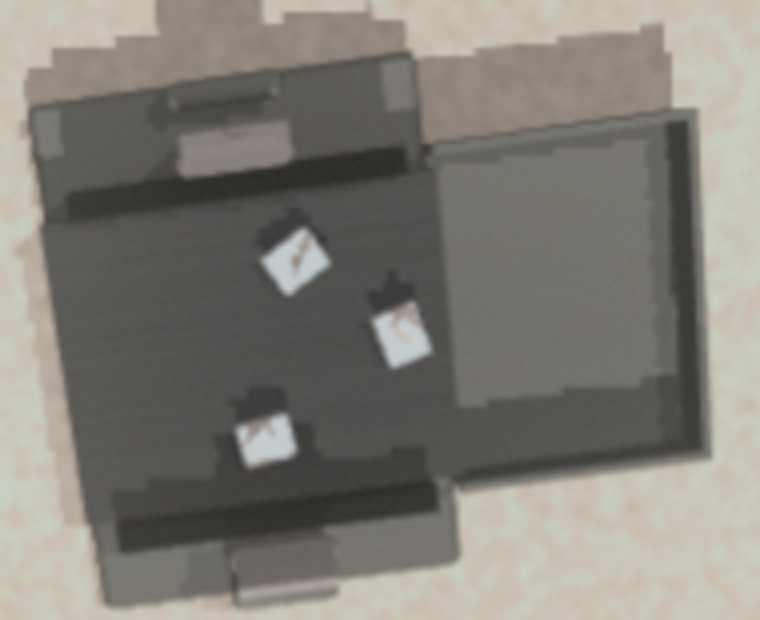

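```bash
python3 - <<'E'
from h import *
c=load("w4")
def C(cam,x0,y0,s,pts,z):
    uv=(np.array(pts,float)+0.5)/s+[x0,y0]-0.5
    return onz(cam,uv,z)
def fit(P,Q):
    # carrier pts P -> world Q rigid 2d
    P=np.array(P,float);Q=np.array(Q)[:,:2]
    A=Q-Q.mean(0);B=P-P.mean(0)
    th=np.arctan2((B[:,0]*A[:,1]-B[:,1]*A[:,0]).sum(),(B*A).sum())
    Rr=np.array([[np.cos(th),-np.sin(th)],[np.sin(th),np.cos(th)]])
    t=Q.mean(0)-Rr@P.mean(0); print("yaw",np.degrees(th).round(2),"t",t.round(4),"res",((P@Rr.T+t-Q)*1000).round(1).tolist())
    return th,t
foot=C(c,235,65,4,[(30,107),(412,52),(460,560),(105,605)],.012)
fit([(-.06,.082),(.06,.082),(.06,-.082),(-.06,-.082)],foot)
pl=C(c,235,65,4,[(42,225),(91,522)],.03)
fit([(-.06,.047),(-.06,-.047)],pl)
tr=C(c,235,65,4,[(695,108),(711,458)],.024)
fit([(.139,.053),(.139,-.053)],tr)
# scene-cam fits
s=load("sc1")
pl=C(s,190,205,6,[(437,92),(645,195)],.03)
fit([(-.06,-.047),(-.06,.047)],pl)
tr=C(s,190,205,6,[(92,440),(338,585)],.024)
fit([(.139,-.053),(.139,.053)],tr)
E
```

```text
yaw 6.23 t [0.5649 0.0112] res [[-1.4, 1.3], [1.2, 1.5], [0.6, -1.1], [-0.4, -1.7]]
yaw 6.75 t [0.5663 0.0112] res [[-0.1, 0.5], [0.1, -0.5]]
yaw 6.44 t [0.5654 0.0101] res [[0.1, -0.8], [-0.1, 0.8]]
yaw 6.96 t [0.5651 0.0126] res [[-0.0, 0.0], [0.0, -0.0]]
yaw 6.59 t [0.5665 0.0129] res [[-0.0, 0.2], [0.0, -0.2]]
```

```bash
python3 - <<'E'
from h import *
go([.43,.31,.16],1)
E
```

```text
shift [ 3.075 -1.217  1.406] turn [-0.0002  0.0002 -0.0181] deg [-0.03  0.04 -3.25] q [-0.1  -0.05  1.48 -0.    1.72 -0.06] t 3.1
```

{"method": "move_arm", "body": {"series": [[0.4,-0.15,0.15,0,0,-0.018,1],[0.8,-0.3,0.3,0,0,-0.018,1],[1,-0.4,0.4,0,0,-0.018,1]]}}

```text
t: 3.4
tool_pos: [0.5027, 0.1026, 0.2598]
orientation: [-2.208, -2.234, 0.001]
force: [0.9, 0.4, 1.0]
opening: 0.0931
```

{"method": "move_arm", "body": {"series": [[0.4,-0.15,0.15,0,0,0,1],[0.8,-0.3,0.3,0,0,0,1],[1,-0.4,0.4,0,0,0,1]]}}

```text
t: 3.7
tool_pos: [0.4607, 0.2022, 0.2198]
orientation: [-2.207, -2.235, 0.001]
force: [-0.1, 0.1, -0.1]
opening: 0.0932
```

{"method": "move_arm", "body": {"series": [[0.3,-0.1,0.1,0,0,0,1],[0.6,-0.2,0.3,0,0,0,1],[0.6,-0.3,0.4,0,0,0,1],[0.6,-0.3,0.4,0,0,0,1],[0.6,-0.3,0.4,0,0,0,1],[0.6,-0.3,0.4,0,0,0,1]]}}

```text
t: 4.3
tool_pos: [0.4321, 0.26, 0.1821]
orientation: [2.205, 2.237, 0.002]
force: [-0.4, -0.4, -0.5]
opening: 0.0929
```

```bash
python3 - <<'E'
from h import *
c=save("wrist","w5"); p,M,s=toolpose(); print(p,s["q"],s["t"],s["dq"].round(3))
E
```

```text
[0.43206143 0.26011728 0.18214401] [ 4.40428716e-01 -1.28565190e-01  1.76351860e+00 -2.61177987e-04
  1.50482427e+00  4.25607732e-01] 4.35 [ 0.004 -0.001  0.002  0.001 -0.001 -0.003]
```

View pics/w5.png

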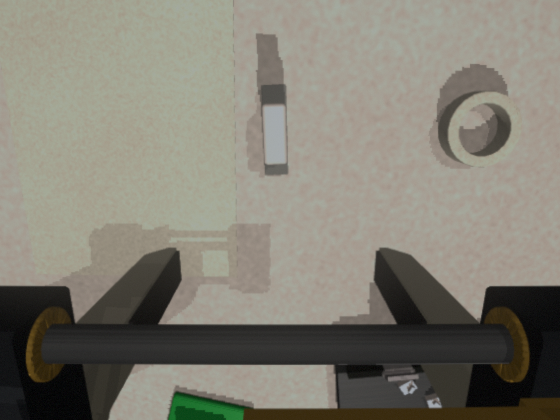

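```bash
python3 - <<'E'
from h import *
c=load("w5")
f=c["frame"].astype(int); b=(f[:,:,2]>f[:,:,0]-2)&(f.min(2)>150)
mm=np.zeros(b.shape,np.uint8); mm[90:185,250:300]=b[90:185,250:300]
n,l,st,ce=cv2.connectedComponentsWithStats(mm); print(st)
k=1+st[1:,4].argmax(); pts=np.argwhere(l==k)[:,::-1].astype(np.float32)
print(cv2.minAreaRect(onz(c,pts,.06)[:,:2].astype(np.float32)*1000))
g=(f.max(2)<110); mm=np.zeros(b.shape,np.uint8); mm[80:180,255:295]=g[80:180,255:295]
crop(c,240,25,310,185,"c9.png",4)
go([.43,.3095,.12],1.5)
E
```

```text
[[     0      0    560    420 234203]
 [   265    107     20     56    997]]
((428.4204406738281, 308.181396484375), (14.89591121673584, 45.28544616699219), 2.635314702987671)
shift [ 0.494 -0.014  0.622] turn [ 0.0006 -0.0002 -0.0036] deg [ 0.1  -0.03 -0.65] q [ 0.44 -0.13  1.76 -0.    1.5   0.43] t 4.35
```

View pics/c9.png

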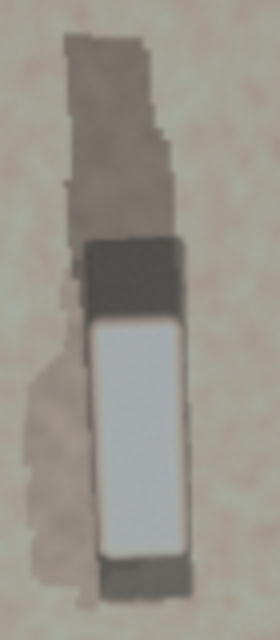

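{"method": "move_arm", "body": {"series": [[0.35,0.03,0.3,0,0,-0.008,1],[0.49,0.03,0.7,0,0,-0.008,1],[0.49,0.03,1,0,0,-0.008,1],[0.49,0.03,1,0,0,-0.008,1]]}}

```text
t: 4.75
tool_pos: [0.4302, 0.3079, 0.0766]
orientation: [-2.173, -2.266, 0.012]
force: [-0.9, 0.2, 0.2]
opening: 0.0933
```

```bash
python3 - <<'E'
from h import *
go([.4288,.3088,.027],2.3)
E
```

```text
shift [ 0.012 -0.011  0.496] turn [-0.0022  0.0012  0.0005] deg [-0.39  0.22  0.1 ] q [ 0.52  0.03  1.8  -0.    1.31  0.48] t 4.75
```

{"method": "move_arm", "body": {"series": [[0.01,-0.01,0.25,0,0,0,1],[0.01,-0.01,0.45,0,0,0,1],[0.01,-0.01,0.55,0,0,0,1],[0.01,-0.01,0.55,0,0,0,1],[0.01,-0.01,0.55,0,0,0,-1],[0.01,-0.01,0.55,0,0,0,-1],[0.01,-0.01,0.55,0,0,0,-1],[0.01,-0.01,0.55,0,0,0,-1]], "squeeze": 35}}

```text
t: 5.55
tool_pos: [0.4323, 0.3111, 0.0269]
orientation: [2.173, 2.268, 0.002]
force: [-0.4, 0.0, 0.6]
opening: 0.0652
```

{"method": "move_arm", "body": {"series": [[0,0,0,0,0,0,-1],[0,0,0,0,0,0,-1],[0,0,0,0,0,0,-1],[0,0,0,0,0,0,-1]]}}

```text
t: 5.95
tool_pos: [0.4318, 0.3108, 0.026]
orientation: [-2.173, -2.268, 0.0]
force: [0.2, -0.2, 0.2]
opening: 0.0334
```

```bash
python3 - <<'E'
from h import *
p,M,s=toolpose(); print(p,s["opening"],s["force"],s["orientation"])
c=save("wrist","w6")
E
```

```text
[0.43175327 0.31077688 0.02599998] 0.033396248159704656 [ 0.2085199  -0.23249273  0.20723284] [-2.17349649e+00 -2.26833401e+00  1.35490332e-04]
```

View pics/w6.png

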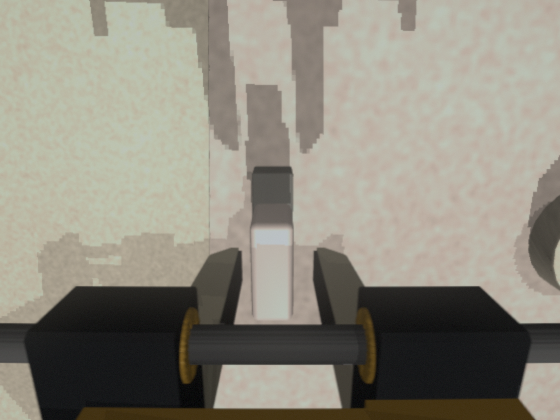

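{"method": "move_arm", "body": {"series": [[0,0,0,0,0,0,-1],[0,0,0,0,0,0,-1],[0,0,0,0,0,0,-1],[0,0,0,0,0,0,-1]]}}

```text
t: 6.4
tool_pos: [0.4318, 0.3108, 0.026]
orientation: [-2.174, -2.268, 0.0]
force: [0.5, -0.4, -0.3]
opening: 0.0196
```

```bash
python3 - <<'E'
from h import *
p,M,s=toolpose(); print(p,s["opening"],s["force"],s["orientation"])
c=save("wrist","w7")
crop(c,230,150,320,330,"c10.png",4)
E
```

```text
[0.43178694 0.31077902 0.02598759] 0.01963108805834823 [ 0.45278534 -0.35852956 -0.30919117] [-2.17351174e+00 -2.26831936e+00  1.05552093e-04]
```

View pics/c10.png

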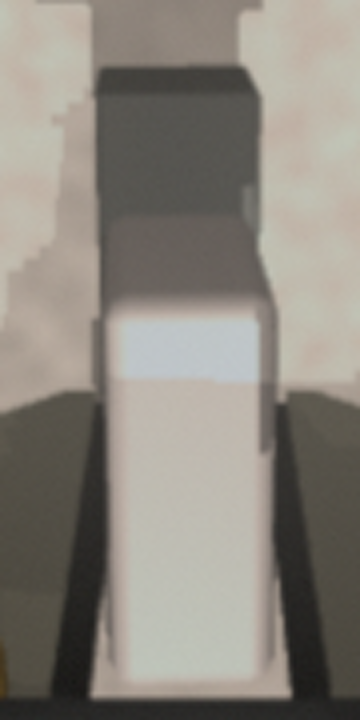

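```bash
python3 - <<'E'
from h import *
c=load("w7"); p,M,s=toolpose()
for uv,z in [((274.4,173.5),.022),((274.2,166.7),0.0),((276.6,226.5),.06),((276,319),.06)]:
    P=onz(c,[uv],z)[0]; print(P.round(4),(M.T@(P-p)*1000).round(1))
E
```

```text
[0.4279 0.3492 0.022 ] [38.5 -2.3  4. ]
[0.4276 0.349  0.    ] [38.4 -2.6 26. ]
[0.4298 0.3325 0.06  ] [ 21.8  -1.  -34. ]
[0.4315 0.2855 0.06  ] [-25.3  -1.3 -34. ]
```

```bash
cat >> h.py <<'E'
CY=np.radians(6.6); CX=np.array([np.cos(CY),np.sin(CY),0]); CYV=np.array([-np.sin(CY),np.cos(CY),0]); CO=np.array([.5655,.0118,0])
def car(x,y,z): return CO+CX*x+CYV*y+np.array([0,0,z])
E
python3 - <<'E'
from h import *
print(car(-.045,.0022,.12)); go(car(-.045,.0022,.12),6.6)
E
```

```text
[0.52054536 0.00881325 0.12      ]
shift [-3.055  0.758 -0.94 ] turn [-0.      0.     -0.0231] deg [-0.    0.   -4.16] q [0.53 0.09 1.84 0.   1.21 0.48] t 6.45
```

{"method": "move_arm", "body": {"series": [[0,0,-0.2,0,0,0,-1],[0,0,-0.5,0,0,0,-1],[-0.3,0.1,-0.8,0,0,-0.023,-1],[-0.6,0.15,-0.94,0,0,-0.023,-1],[-1,0.25,-0.94,0,0,-0.023,-1]]}}

```text
t: 6.95
tool_pos: [0.4628, 0.2125, 0.1233]
orientation: [2.086, 2.346, 0.008]
force: [0.9, -0.5, -1.4]
opening: 0.0196
```

{"method": "move_arm", "body": {"series": [[-0.35,0.05,0,0,0,0,-1],[-0.7,0.1,0,0,0,0,-1],[-1,0.15,0,0,0,0,-1]]}}

```text
t: 7.25
tool_pos: [0.4875, 0.1126, 0.12]
orientation: [2.091, 2.345, -0.0]
force: [0.8, -0.7, -0.4]
opening: 0.0192
```

```bash
python3 - <<'E'
from h import *
p,M,s=toolpose(); print(p,s["opening"])
go(car(-.045,.0022,.12),6.6)
E
```

```text
[0.48754658 0.11256907 0.12004735] 0.019234119499915322
shift [-1.068e+00  2.090e-01  1.000e-03] turn [ 0.      0.0001 -0.0002] deg [ 0.    0.01 -0.04] q [ 0.12 -0.1   1.85 -0.    1.39  0.01] t 7.25
```

{"method": "move_arm", "body": {"series": [[-0.35,0.07,0,0,0,0,-1],[-0.7,0.14,0,0,0,0,-1],[-1,0.21,0,0,0,0,-1],[-1,0.21,0,0,0,0,-1]]}}

```text
t: 7.65
tool_pos: [0.5205, 0.014, 0.12]
orientation: [2.094, 2.341, -0.001]
force: [-0.1, 0.2, -1.7]
opening: 0.0194
```

{"method": "move_arm", "body": {"series": [[-0.07,0,0.2,0,0,0,-1],[-0.07,0,0.35,0,0,0,-1],[-0.07,0,0.35,0,0,0,-1],[-0.07,0,0.35,0,0,0,-1]]}}

```text
t: 8.05
tool_pos: [0.5198, 0.0112, 0.0845]
orientation: [-2.088, -2.345, 0.001]
force: [-0.7, -0.6, -1.6]
opening: 0.0193
```

```bash
python3 - <<'E'
from h import *
p,M,s=toolpose(); print(p,s["opening"],s["force"])
go(car(-.045,.0022,.056),6.6)
c=save("wrist","w8");d=save("side","sd2")
crop(d,140,150,270,260,"c11.png",6)
e=save("scene","sc2")
crop(e,190,190,320,310,"c12.png",5)
E
```

```text
[0.51977121 0.01120431 0.08451232] 0.01929234978410335 [-0.73670373 -0.5563726  -1.55425209]
shift [-0.025  0.005  0.285] turn [-0.0005 -0.0002  0.0001] deg [-0.09 -0.03  0.03] q [-0.08 -0.01  1.83  0.    1.32 -0.19] t 8.05
```

View pics/w8.png

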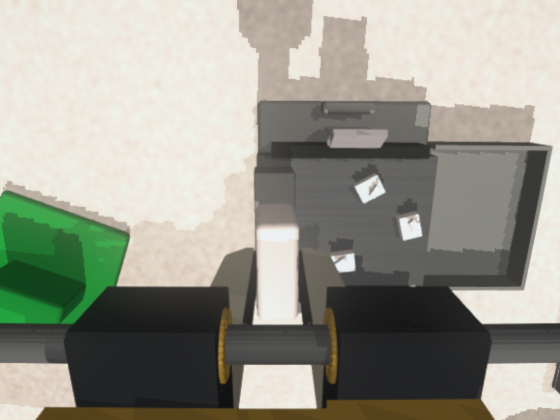

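View pics/c11.png

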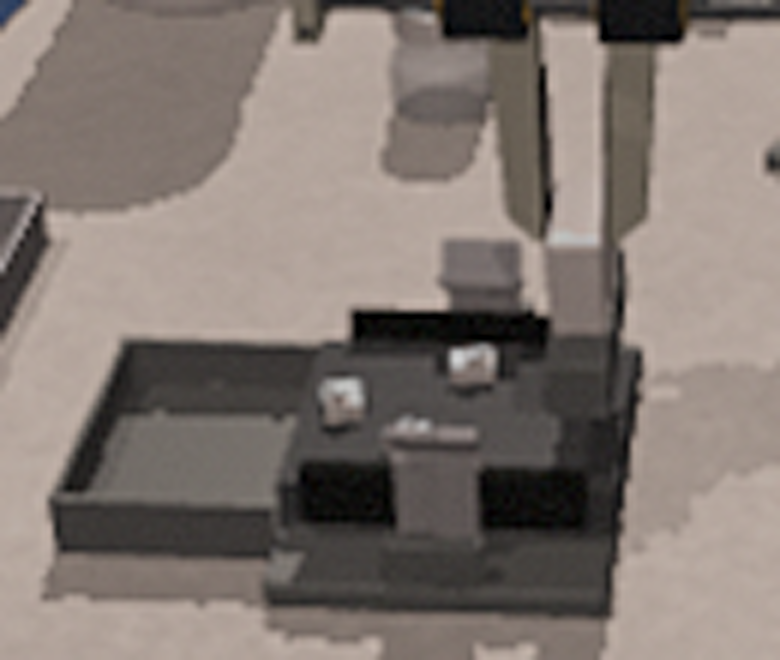

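View pics/c12.png

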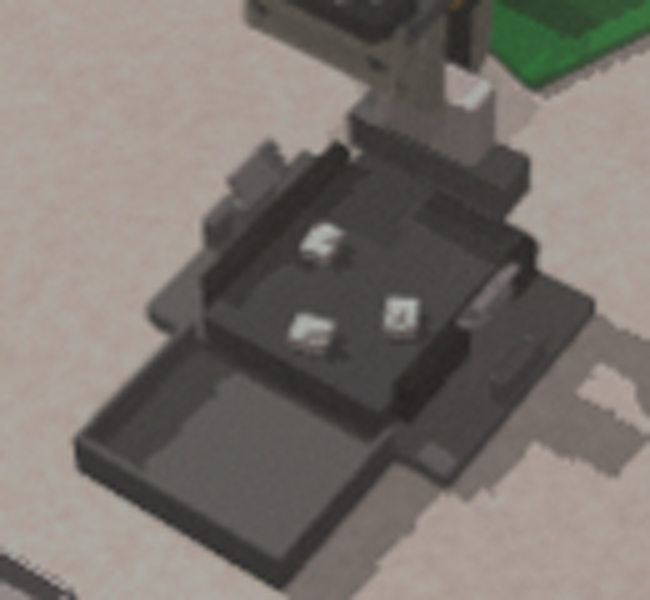

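```bash
python3 - <<'E'
from h import *
c=load("w8"); 
im=c["frame"][:,:,::-1].copy()
im=cv2.resize(im,None,fx=4,fy=4,interpolation=cv2.INTER_CUBIC)
def dr(P,col):
    for u in proj(c,P): cv2.circle(im,tuple(int(v*4+2) for v in u),4,col,-1)
dr([car(x,y,.04) for x in(-.05,.05) for y in (.047,.055)],(0,0,255))
dr([car(x,y,.03) for x in(-.06,.06) for y in (.047,-.047)],(0,255,0))
dr([car(x,y,.012) for x in(-.06,.06) for y in (.082,)],(255,0,0))
dr([car(.139,y,.024) for y in(-.053,.053)],(255,255,0))
cv2.imwrite("pics/c13.png",im[360:960,980:1780][:, :1220])
im2=cv2.resize(im[360:1200,980:2220],None,fx=.64,fy=.64); cv2.imwrite("pics/c13.png",im2)
E
```

```text
(no output)
```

View pics/c13.png

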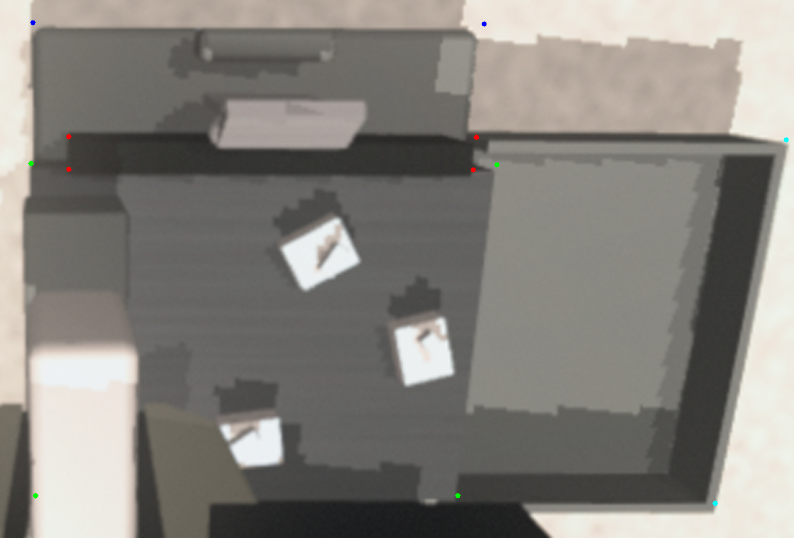

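{"method": "move_arm", "body": {"series": [[-0.04,0,0.1,0,0,0,-1],[-0.04,0,0.2,0,0,0,-1],[-0.04,0,0.26,0,0,0,-1],[-0.04,0,0.26,0,0,0,-1],[-0.04,0,0.26,0,0,0,-1]]}}

```text
t: 8.7
tool_pos: [0.5207, 0.0065, 0.0586]
orientation: [-2.09, -2.345, 0.001]
force: [0.3, -0.4, -1.0]
opening: 0.0193
```

{"method": "move_arm", "body": {"series": [[0,0,0.01,0,0,0,-1],[0,0,0.02,0,0,0,-1],[0,0,0.02,0,0,0,-1]]}}

```text
t: 9.0
tool_pos: [0.5211, 0.0065, 0.0572]
orientation: [2.09, 2.345, 0.0]
force: [0.8, 0.7, -0.9]
opening: 0.0197
```

```bash
sed -i 's/\.0118,0\]/.0105,0]/' h.py; python3 - <<'E'
from h import *
p,M,s=toolpose(); print(p,s["opening"],s["force"],s["wrist_torque"])
go(car(-.045,.0022,.056),6.6)
d=save("side","sd3")
crop(d,140,150,270,260,"c14.png",6)
E
```

```text
[0.52112787 0.00646308 0.05717688] 0.019695655690271444 [ 0.77631787  0.6819126  -0.93548245] [-0.00923686 -0.08191013 -0.009451  ]
shift [ 0.011 -0.005  0.012] turn [ 0.0001  0.     -0.0001] deg [ 0.02  0.   -0.02] q [-0.09  0.02  1.85  0.    1.27 -0.2 ] t 9.0
```

View pics/c14.png

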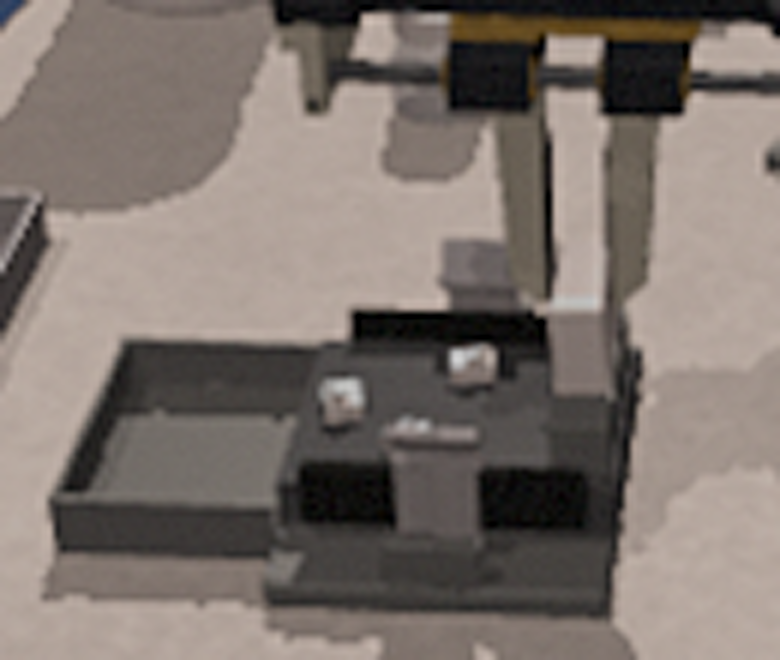

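{"method": "move_arm", "body": {"series": [[0.005,0,0.01,0,0,0,-1],[0.005,0.08,0.01,0,0,0,-1],[0.005,0.16,0.01,0,0,0,-1],[0.005,0.24,0.01,0,0,0,-1],[0.005,0.32,0.01,0,0,0,-1],[0.005,0.4,0.01,0,0,0,-1]]}}

```text
t: 9.65
tool_pos: [0.5614, 0.0116, 0.056]
orientation: [-2.09, -2.345, 0.0]
force: [-1.4, 0.2, 1.1]
opening: 0.0193
```

```bash
python3 - <<'E'
from h import *
p,M,s=toolpose(); print(p,s["opening"],s["force"],s["wrist_torque"])
e=save("wrist","w9")
E
```

```text
[0.56141687 0.01161989 0.05600042] 0.019341903857682082 [-1.38148465  0.18961938  1.11679279] [-0.080546    0.17046994 -0.04135806]
```

View pics/w9.png

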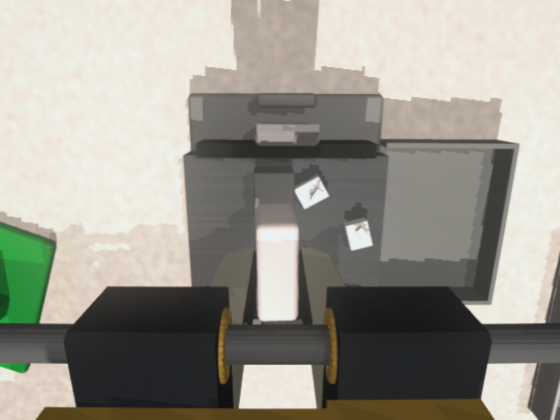

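{"method": "move_arm", "body": {"series": [[0,0.09,0,0,0,0,-1],[0,0.18,0,0,0,0,-1],[0,0.27,0,0,0,0,-1],[0,0.36,0,0,0,0,-1],[0,0.44,0,0,0,0,-1],[0,0.52,0,0,0,0,-1],[0,0.6,0,0,0,0,-1],[0,0.66,0,0,0,0,-1]]}}

```text
t: 10.5
tool_pos: [0.627, 0.0192, 0.0559]
orientation: [2.09, 2.345, 0.0]
force: [0.1, 0.5, -1.0]
opening: 0.0193
```

```bash
python3 - <<'E'
from h import *
p,M,s=toolpose(); print(p,s["opening"],s["force"],s["wrist_torque"])
e=save("wrist","w10")
e=save("scene","sc3"); crop(e,190,190,320,310,"c15.png",5)
E
```

```text
[0.62703681 0.01923391 0.05587132] 0.019331152619727756 [ 0.08733453  0.53870208 -1.0256305 ] [-0.06416448 -0.11112601 -0.0309647 ]
```

View pics/w10.png

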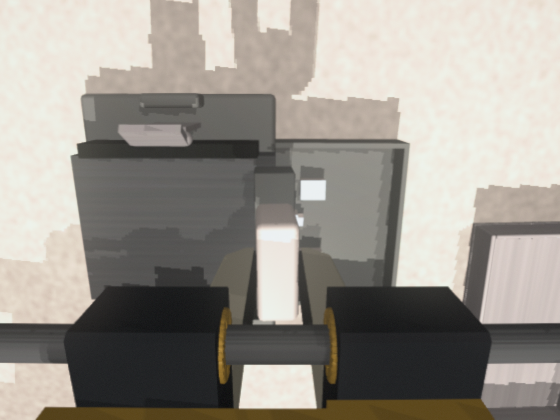

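View pics/c15.png

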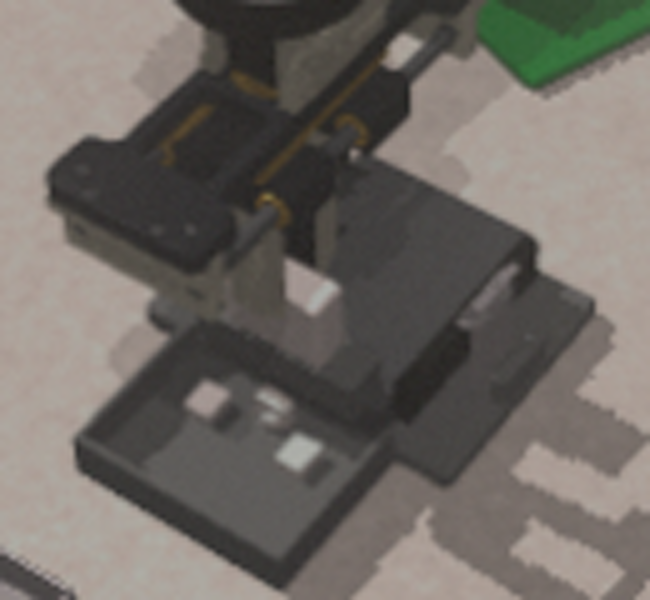

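{"method": "move_arm", "body": {"series": [[0,0,-0.15,0,0,0,-1],[0,0,-0.4,0,0,0,-1],[0,-0.1,-0.7,0,0,0,-1],[0.2,-0.5,-0.8,0,0,0,-1],[0.5,-0.8,-0.8,0,0,0,-1],[0.8,-1,-0.8,0,0,0,-1]]}}

```text
t: 11.2
tool_pos: [0.5164, 0.0873, 0.1378]
orientation: [2.091, 2.343, 0.002]
force: [1.1, 0.9, -0.8]
opening: 0.0198
```

```bash
python3 - <<'E'
from h import *
go([.47,.21,.0268],6.6)
e=save("wrist","w11")
e=save("scene","sc4"); crop(e,190,190,320,310,"c16.png",5)
E
```

```text
shift [ 1.271 -0.324  1.11 ] turn [ 0.0006  0.     -0.0005] deg [ 0.11  0.   -0.09] q [ 0.07 -0.05  1.77  0.    1.42 -0.04] t 11.2
```

View pics/c16.png

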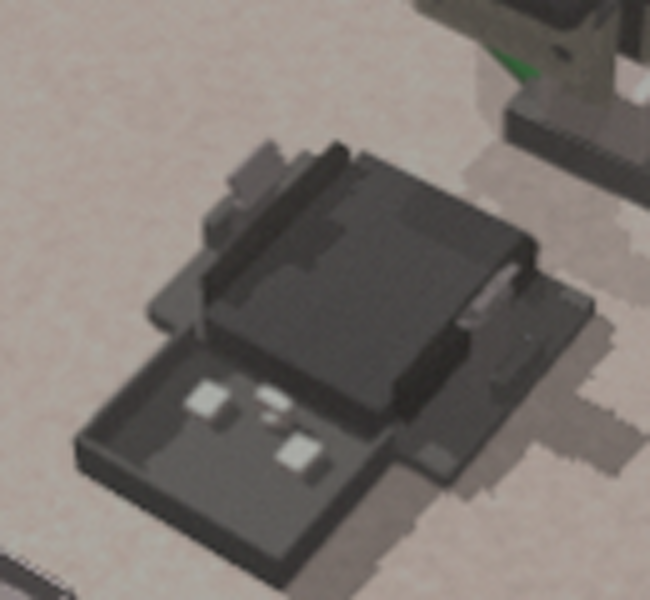

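View pics/w11.png

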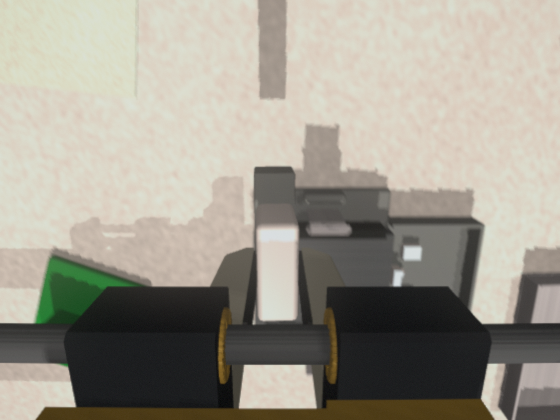

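{"method": "move_arm", "body": {"series": [[0.4,-0.1,0,0,0,0,-1],[0.8,-0.25,0.2,0,0,0,-1],[1,-0.32,0.5,0,0,0,-1],[1,-0.32,0.6,0,0,0,-1]]}}

```text
t: 11.7
tool_pos: [0.472, 0.1842, 0.0741]
orientation: [-2.085, -2.347, 0.004]
force: [-0.5, -0.0, -0.9]
opening: 0.0194
```

{"method": "move_arm", "body": {"series": [[0.27,0,0.2,0,0,0,-1],[0.27,0,0.35,0,0,0,-1],[0.27,0,0.42,0,0,0,-1],[0.27,0,0.42,0,0,0,-1]]}}

```text
t: 12.1
tool_pos: [0.4712, 0.2083, 0.0334]
orientation: [-2.091, -2.344, 0.003]
force: [-0.1, -0.9, -0.9]
opening: 0.0194
```

```bash
python3 - <<'E'
from h import *
p,M,s=toolpose(); print(p,s["opening"],s["force"])
go([.47,.21,.026],6.6)
E
```

```text
[0.47121205 0.20825336 0.03338742] 0.0194075875922305 [-0.07409343 -0.85630095 -0.85016584]
shift [ 0.019 -0.01   0.074] turn [-0.0005  0.0003 -0.0003] deg [-0.09  0.05 -0.06] q [ 0.32  0.04  1.88 -0.    1.22  0.2 ] t 12.1
```

{"method": "move_arm", "body": {"series": [[0,0,0.04,0,0,0,-1],[0,0,0.07,0,0,0,-1],[0,0,0.08,0,0,0,-1],[0,0,0.08,0,0,0,-1]]}}

```text
t: 12.5
tool_pos: [0.4716, 0.2094, 0.0262]
orientation: [2.09, 2.345, 0.0]
force: [0.3, -0.3, -1.3]
opening: 0.0195
```

{"method": "move_arm", "body": {"series": [[0,0,0.003,0,0,0,1],[0,0,0.003,0,0,0,1],[0,0,0.003,0,0,0,1],[0,0,0.003,0,0,0,1],[0,0,0.003,0,0,0,1],[0,0,0.003,0,0,0,1],[0,0,0.003,0,0,0,1]]}}

```text
t: 13.2
tool_pos: [0.4714, 0.2096, 0.0257]
orientation: [-2.09, -2.345, 0.0]
force: [-0.3, 0.9, -0.3]
opening: 0.0703
```

{"method": "move_arm", "body": {"series": [[0,0,-0.2,0,0,0,1],[0,0,-0.5,0,0,0,1],[0,0,-0.9,0,0,0,1],[0,0,-1,0,0,0,1],[0,0,-1,0,0,0,1]]}}

```text
t: 13.7
tool_pos: [0.4732, 0.2102, 0.1282]
orientation: [2.089, 2.344, 0.007]
force: [-0.5, -0.4, -0.2]
opening: 0.0929
```

```bash
python3 - <<'E'
from h import *
p,M,s=toolpose(); print(p,s["opening"],s["force"],s["q"])
e=save("side","sd5")
go([.4256,-.286,.15],-111.7)
E
```

```text
[0.47319717 0.21023205 0.12820698] 0.0928559646720532 [-0.52787051 -0.42311705 -0.15426458] [ 3.19030157e-01 -5.96828701e-02  1.79850984e+00  1.86524774e-05
  1.39790203e+00  2.04102750e-01]
shift [-4.872 -1.027 -0.242] turn [ 4.000e-04  2.000e-04 -3.429e-01] deg [ 8.000e-02  3.000e-02 -6.172e+01] q [ 0.32 -0.06  1.8  -0.    1.4   0.2 ] t 13.75
```

View pics/sd5.png

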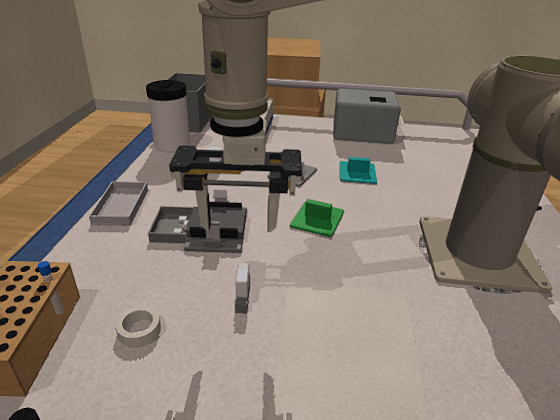

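{"method": "move_arm", "body": {"series": [[-0.15,-0.02,-0.3,0,0,-0.045,1],[-0.3,-0.05,-0.5,0,0,-0.09,1],[-0.45,-0.1,-0.5,0,0,-0.135,1],[-0.6,-0.1,-0.5,0,0,-0.18,1],[-0.75,-0.15,-0.5,0,0,-0.225,1],[-0.9,-0.2,-0.5,0,0,-0.27,1],[-1,-0.2,-0.5,0,0,-0.315,1],[-1,-0.2,-0.5,0,0,-0.343,1]]}}

```text
t: 14.55
tool_pos: [0.4617, 0.1066, 0.1731]
orientation: [-0.584, -3.083, 0.002]
force: [0.7, 0.6, 0.0]
opening: 0.0931
```

```bash
python3 - <<'E'
from h import *
go([.4256,-.286,.16],-111.7)
E
```

```text
shift [-1.099 -3.787  0.136] turn [-0.0007 -0.001   0.0015] deg [-0.12 -0.18  0.27] q [ 0.12 -0.2   1.85 -0.    1.5  -1.08] t 14.55
```

{"method": "move_arm", "body": {"series": [[-0.12,-0.45,0,0,0,0,1],[-0.25,-0.9,0,0,0,0,1],[-0.28,-1,0,0,0,0,1]]}}

```text
t: 14.85
tool_pos: [0.4503, 0.0015, 0.1732]
orientation: [-0.594, -3.081, 0.003]
force: [0.3, 0.4, 0.8]
opening: 0.0933
```

{"method": "move_arm", "body": {"series": [[-0.12,-0.45,0,0,0,0,1],[-0.25,-0.9,0,0,0,0,1],[-0.28,-1,0,0,0,0,1]]}}

```text
t: 15.15
tool_pos: [0.4397, -0.1015, 0.1738]
orientation: [-0.595, -3.082, 0.001]
force: [0.5, 0.3, -0.7]
opening: 0.0931
```

{"method": "move_arm", "body": {"series": [[-0.12,-0.45,0,0,0,0,1],[-0.25,-0.9,0,0,0,0,1],[-0.28,-1,0,0,0,0,1],[-0.28,-1,0,0,0,0,1]]}}

```text
t: 15.55
tool_pos: [0.4296, -0.2021, 0.1742]
orientation: [-0.595, -3.082, -0.002]
force: [0.4, -0.1, 0.2]
opening: 0.0932
```

```bash
python3 - <<'E'
from h import *
go([.4256,-.286,.16],-111.7)
e=save("wrist","w12")
E
```

```text
shift [-0.275 -0.794  0.141] turn [ 0.0003 -0.0008 -0.0008] deg [ 0.05 -0.14 -0.14] q [-0.55 -0.2   1.84  0.    1.5  -1.74] t 15.55
```

View pics/w12.png

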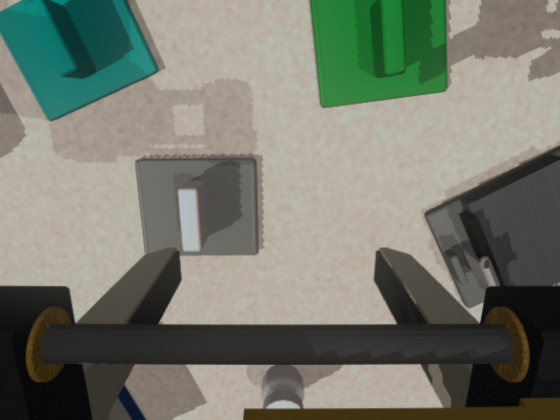

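{"method": "move_arm", "body": {"series": [[-0.1,-0.3,0,0,0,0,1],[-0.25,-0.7,0.1,0,0,0,1],[-0.27,-0.8,0.4,0,0,0,1],[-0.27,-0.8,0.7,0,0,0,1],[-0.27,-0.8,0.7,0,0,0,1]]}}

```text
t: 16.1
tool_pos: [0.4235, -0.2821, 0.1006]
orientation: [-0.588, -3.078, -0.008]
force: [-0.8, 1.1, 0.1]
opening: 0.0929
```

```bash
python3 - <<'E'
from h import *
c=save("wrist","w13"); p,M,s=toolpose(); print(p)
f=c["frame"].astype(int); m=((f.min(2)>150)&(f[:,:,2]>f[:,:,0]-4)).astype(np.uint8)
n,l,st,ce=cv2.connectedComponentsWithStats(m)
for k in range(1,n):
    if st[k,4]>300:
        pts=np.argwhere(l==k)[:,::-1].astype(np.float32)
        print(st[k],cv2.minAreaRect(onz(c,pts,.046)[:,:2].astype(np.float32)*1000))
go([.4256,-.286,.033],-111.7)
E
```

```text
[ 0.42472117 -0.28301471  0.10335645]
[262 222  21  37 727] ((438.4962463378906, -291.79803466796875), (13.954294204711914, 26.867958068847656), 68.56243896484375)
shift [-0.023 -0.026  0.703] turn [ 0.0007 -0.0017  0.0006] deg [ 0.13 -0.31  0.11] q [-0.69 -0.05  1.83  0.    1.36 -1.88] t 16.15
```

View pics/w13.png

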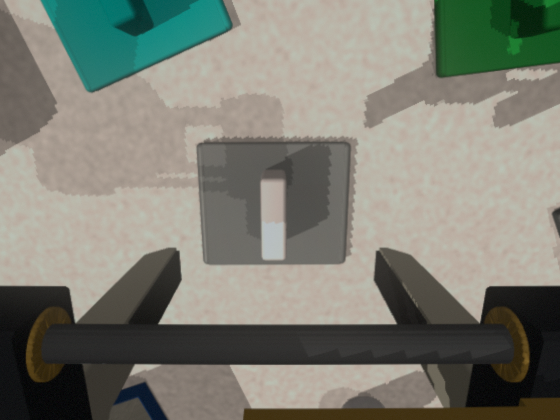

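```bash
python3 - <<'E'
from h import *
c=load("w13")
B=onz(c,[(261,178),(285,178),(286,260),(262,260)],.046); print(B.mean(0).round(4),B.round(4)[:,:2].tolist())
P=onz(c,[(197,143),(351,141),(345,264),(204,265)],.008); print(P.mean(0).round(4))
for Q in(B,P):
  for i in range(4):
    e=Q[(i+1)%4]-Q[i]; print(np.linalg.norm(e).round(4),np.degrees(np.arctan2(e[1],e[0])).round(1))
go(np.r_[((B.mean(0)+P.mean(0))/2)[:2],.033],-111.7)
E
```

```text
[ 0.4252 -0.2854  0.046 ] [[0.3946, -0.2822], [0.4006, -0.2673], [0.4561, -0.2881], [0.4497, -0.304]]
[ 0.4255 -0.2851  0.008 ]
0.0161 68.3
0.0593 -20.6
0.0171 -111.7
0.0593 158.4
0.1161 69.1
0.1003 -21.5
0.1161 -111.3
0.0996 158.5
shift [-0.018 -0.02   0.703] turn [ 0.0007 -0.0017  0.0006] deg [ 0.13 -0.31  0.11] q [-0.69 -0.05  1.83  0.    1.36 -1.88] t 16.15
```

{"method": "move_arm", "body": {"series": [[-0.02,-0.02,0.3,0,0,0,1],[-0.02,-0.02,0.6,0,0,0,1],[-0.02,-0.02,0.8,0,0,0,1],[-0.02,-0.02,0.85,0,0,0,1],[-0.02,-0.02,0.85,0,0,0,1],[-0.02,-0.02,0.85,0,0,0,1]]}}

```text
t: 16.75
tool_pos: [0.4284, -0.2892, 0.0229]
orientation: [0.589, 3.083, -0.002]
force: [0.2, -0.7, -0.0]
opening: 0.093
```

```bash
python3 - <<'E'
from h import *
p,M,s=toolpose(); print(p,s["force"])
go([.4253,-.2853,.0100],-111.4)
E
```

```text
[ 0.42844652 -0.28921671  0.02293333] [ 0.21936806 -0.66568812 -0.02319139]
shift [0.044 0.025 0.129] turn [-0.0003  0.0009 -0.0013] deg [-0.05  0.16 -0.23] q [-0.69  0.05  1.89  0.    1.2  -1.89] t 16.75
```

{"method": "move_arm", "body": {"series": [[0.04,0.025,0.06,0,0,-0.001,1],[0.04,0.025,0.12,0,0,-0.001,1],[0.04,0.025,0.13,0,0,-0.001,1],[0.04,0.025,0.13,0,0,-0.001,1],[0.04,0.025,0.13,0,0,-0.001,1]]}}

```text
t: 17.25
tool_pos: [0.4241, -0.285, 0.0078]
orientation: [0.586, 3.086, 0.0]
force: [0.6, 0.4, 0.4]
opening: 0.0933
```

```bash
python3 - <<'E'
from h import *
p,M,s=toolpose(); print(p,s["force"])
go([.4253,-.2853,.0100],-111.4)
e=save("wrist","w14")
E
```

```text
[ 0.42411677 -0.28502049  0.00779732] [0.63790483 0.40116053 0.40931041]
shift [-0.012  0.002 -0.022] turn [ 0.      0.     -0.0006] deg [ 0.   0.  -0.1] q [-0.69  0.06  1.91  0.    1.17 -1.89] t 17.25
```

View pics/w14.png

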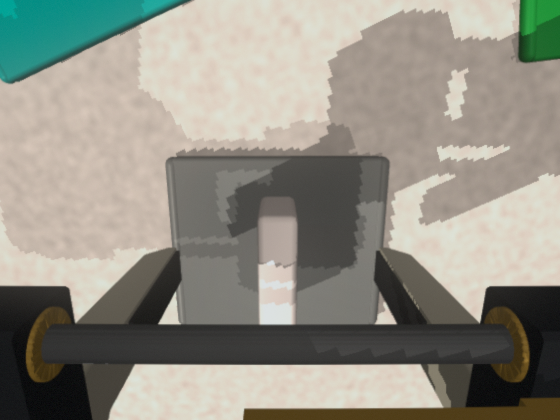

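{"method": "move_arm", "body": {"series": [[-0.01,0,-0.027,0,0,0,1],[-0.01,0,-0.027,0,0,0,-1],[-0.01,0,-0.027,0,0,0,-1],[-0.01,0,-0.027,0,0,0,-1],[-0.01,0,-0.027,0,0,0,-1],[-0.01,0,-0.027,0,0,0,-1],[-0.01,0,-0.027,0,0,0,-1],[-0.01,0,-0.027,0,0,0,-1]], "squeeze": 55}}

```text
t: 18.1
tool_pos: [0.425, -0.2853, 0.0104]
orientation: [-0.586, -3.086, -0.0]
force: [0.6, -0.0, 0.3]
opening: 0.0414
```

{"method": "move_arm", "body": {"series": [[0,0,0,0,0,0,-1],[0,0,0,0,0,0,-1],[0,0,0,0,0,0,-1],[0,0,0,0,0,0,-1],[0,0,0,0,0,0,-1],[0,0,0,0,0,0,-1]]}}

```text
t: 18.7
tool_pos: [0.425, -0.2853, 0.0104]
orientation: [-0.586, -3.086, -0.0]
force: [0.3, 0.3, -0.3]
opening: 0.0174
```

```bash
python3 - <<'E'
from h import *
p,M,s=toolpose(); print(p,s["force"],s["opening"])
go([.4253,-.2853,.0100],-111.4)
e=save("wrist","w15")
E
```

```text
[ 0.42503321 -0.2852944   0.0104253 ] [ 0.32817229  0.30220114 -0.29037276] 0.01736223356644066
shift [-0.003  0.001  0.004] turn [ 0.     -0.     -0.0005] deg [ 0.  -0.  -0.1] q [-0.69  0.06  1.91  0.    1.17 -1.89] t 18.7
```

View pics/w15.png

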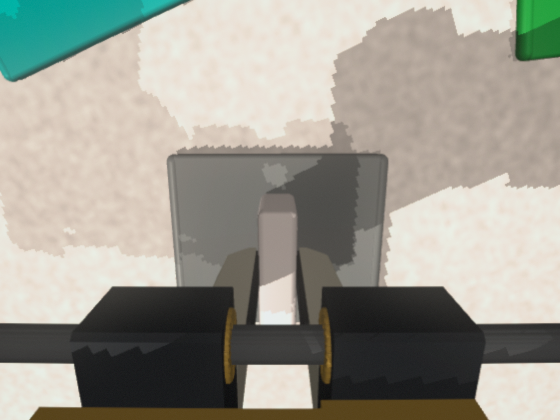

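```bash
python3 - <<'E'
from h import *
c=load("w15"); p,M,s=toolpose()
for uv,z in [((168,156),.008),((387,155.5),.008),((277,154.5),.008),((263,196),.03),((293,196),.03),((262,212),.046),((296,212),.046)]:
    P=onz(c,[uv],z)[0]; print((M.T@(P-p)*1000).round(1))
print(M.round(3))
crop(c,160,140,400,320,"c17.png",3)
E
```

```text
[ 48.6 -57.    2.4]
[48.9 57.2  2.4]
[49.4 -0.2  2.4]
[ 32.7  -6.8 -19.6]
[ 32.7   7.5 -19.6]
[ 29.5  -6.7 -35.6]
[ 29.5   8.2 -35.6]
[[-0.93   0.366 -0.   ]
 [ 0.366  0.93   0.   ]
 [ 0.    -0.    -1.   ]]
```

View pics/c17.png

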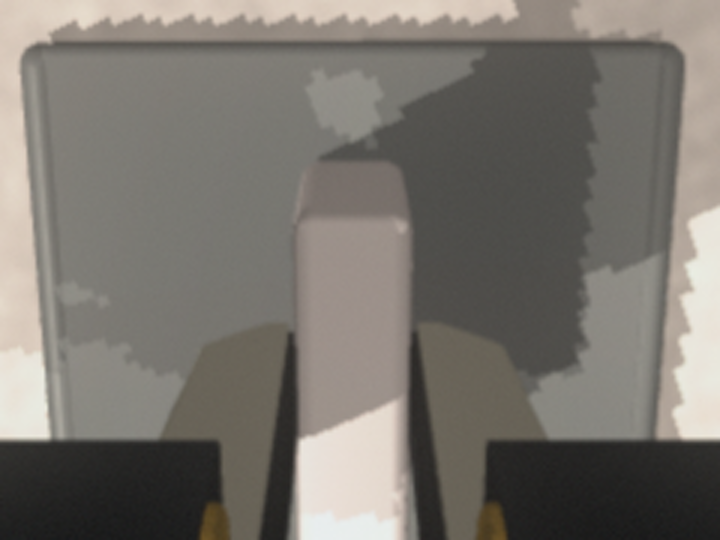

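```bash
python3 - <<'E'
from h import *
go(car(0,0,.13),96.6)
E
```

```text
shift [-0.223  3.267 -1.196] turn [ 0.     -0.     -0.1561] deg [  0.   -0.  -28.1] q [-0.69  0.06  1.91 -0.    1.17 -1.89] t 18.75
```

{"method": "move_arm", "body": {"series": [[0,0,-0.2,0,0,0,-1],[0,0,-0.5,0,0,0,-1],[0,0.1,-0.8,0,0,0,-1],[0,0.4,-1,0,0,-0.04,-1],[0,0.7,-1,0,0,-0.08,-1],[0,1,-1,0,0,-0.12,-1],[0,1,-1,0,0,-0.155,-1]]}}

```text
t: 19.45
tool_pos: [0.4624, -0.1892, 0.1103]
orientation: [-0.188, 3.136, 0.002]
force: [0.3, -0.0, -2.3]
opening: 0.0168
```

```bash
python3 - <<'E'
from h import *
go(car(0,0,.11),96.6)
E
```

```text
shift [-1.261  1.86   0.006] turn [0.0004 0.0001 0.0014] deg [0.08 0.02 0.25] q [-0.49 -0.09  1.86  0.    1.37 -2.18] t 19.45
```

{"method": "move_arm", "body": {"series": [[-0.25,0.35,0,0,0,0,-1],[-0.5,0.7,0,0,0,0,-1],[-0.65,0.95,0,0,0,0,-1]]}}

```text
t: 19.75
tool_pos: [0.5164, -0.0885, 0.1102]
orientation: [-0.176, 3.137, 0.001]
force: [0.8, -0.0, -1.0]
opening: 0.0168
```

{"method": "move_arm", "body": {"series": [[-0.25,0.35,0,0,0,0,-1],[-0.5,0.7,0,0,0,0,-1],[-0.6,0.9,0,0,0,0,-1],[-0.6,0.9,0,0,0,0,-1],[-0.6,0.9,0,0,0,0,-1],[-0.6,0.9,0,0,0,0,-1]]}}

```text
t: 20.35
tool_pos: [0.5647, 0.0046, 0.1101]
orientation: [0.174, -3.136, 0.0]
force: [-0.9, 0.3, -2.1]
opening: 0.0174
```

```bash
python3 - <<'E'
from h import *
p,M,s=toolpose(); print(p,s["force"],s["opening"],s["q"])
go(car(0,0,.11),96.6)
c=save("wrist","w16");d=save("side","sd6");e=save("scene","sc6")
crop(d,140,130,270,260,"c18.png",5)
crop(e,190,170,320,310,"c19.png",5)
E
```

```text
[0.56470051 0.00460106 0.11008897] [-0.94538655  0.27114039 -2.05582293] 0.017393888704041984 [-8.23405464e-02  8.87158297e-02  1.68262182e+00 -4.26453181e-04
  1.37107410e+00 -1.76410824e+00]
shift [-0.014  0.058  0.001] turn [-0.0001 -0.0003 -0.0013] deg [-0.01 -0.05 -0.24] q [-0.08  0.09  1.68 -0.    1.37 -1.76] t 20.35
```

View pics/w16.png

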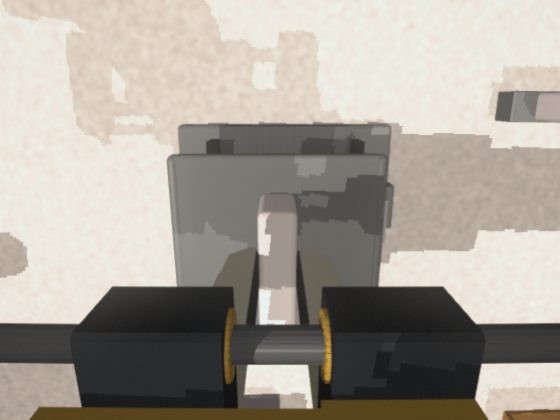

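View pics/c18.png

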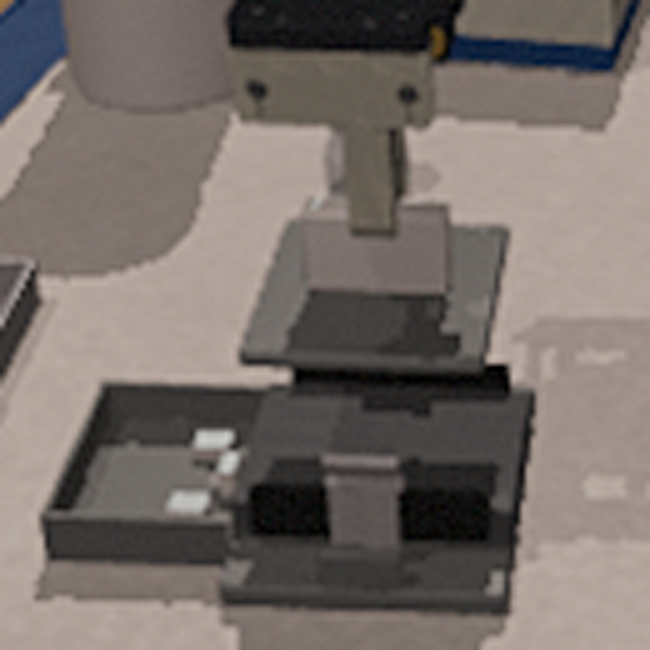

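View pics/c19.png

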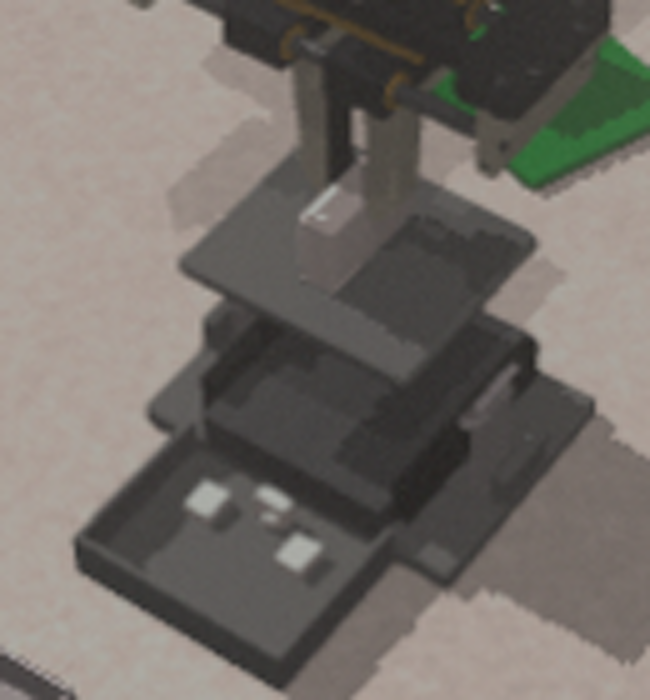

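```bash
python3 - <<'E'
from h import *
c=load("w16")
crop(c,165,110,405,230,"c20.png",3)
for P in [car(-.05,y,.04) for y in (.047,.055,-.047,-.055)]+[car(-.06,y,.012) for y in(.082,-.082)]+[car(-.06,y,.03) for y in(.047,-.047)]: print(proj(c,[P]).round(1), ((proj(c,[P])+.5-[165,110])*3).round(0))
E
```

```text
[[352.5 141.9]] [[564.  97.]]
[[364.  141.9]] [[599.  97.]]
[[217.  142.5]] [[157.  99.]]
[[205.5 142.5]] [[123.  99.]]
[[392.1 124.6]] [[683.  45.]]
[[176.  125.5]] [[34. 48.]]
[[350.5 126.2]] [[558.  50.]]
[[218.5 126.8]] [[162.  52.]]
```

View pics/c20.png

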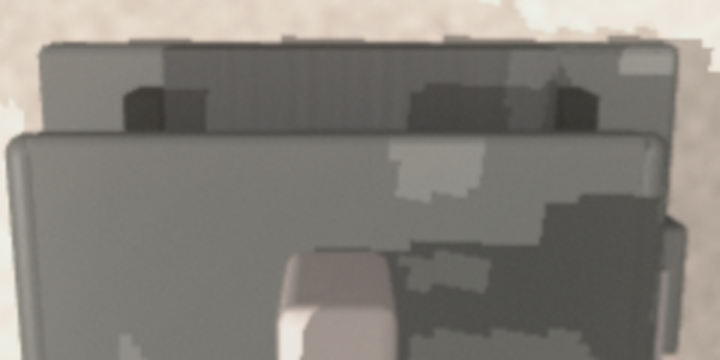

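{"method": "move_arm", "body": {"series": [[-0.01,0.06,0.1,0,0,-0.001,-1],[-0.01,0.06,0.25,0,0,-0.001,-1],[-0.01,0.06,0.35,0,0,-0.001,-1],[-0.01,0.06,0.36,0,0,-0.001,-1],[-0.01,0.06,0.36,0,0,-0.001,-1],[-0.01,0.06,0.36,0,0,-0.001,-1],[-0.01,0.06,0.36,0,0,-0.001,-1]]}}

```text
t: 21.2
tool_pos: [0.5661, 0.0116, 0.0751]
orientation: [-0.18, 3.135, -0.0]
force: [0.5, 0.3, -2.5]
opening: 0.0173
```

```bash
python3 - <<'E'
from h import *
p,M,s=toolpose(); print(p,s["force"],s["opening"],s["q"])
go(car(0,0,.0504),96.6)
c=save("wrist","w17");d=save("side","sd7");e=save("scene","sc7")
crop(d,140,130,270,260,"c21.png",5)
crop(e,190,170,320,310,"c22.png",5)
E
```

```text
[0.56614101 0.01155258 0.07511455] [ 0.53450099  0.34352273 -2.4822605 ] 0.01725194675673553 [-7.01213902e-02  1.23487099e-01  1.71197675e+00 -2.49353548e-05
  1.30499202e+00 -1.75587296e+00]
shift [ 0.008 -0.01   0.247] turn [-0.0001  0.0004 -0.0001] deg [-0.01  0.06 -0.01] q [-0.07  0.12  1.71 -0.    1.3  -1.76] t 21.2
```

View pics/w17.png

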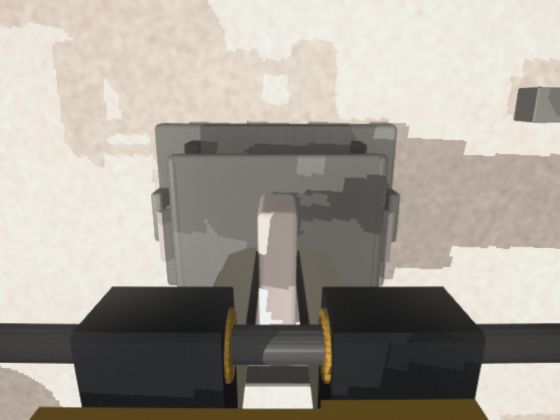

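View pics/c21.png

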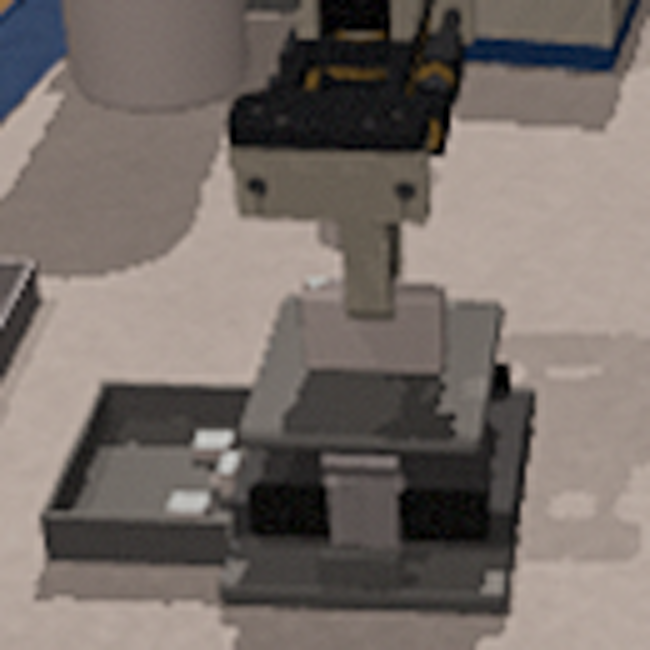

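View pics/c22.png

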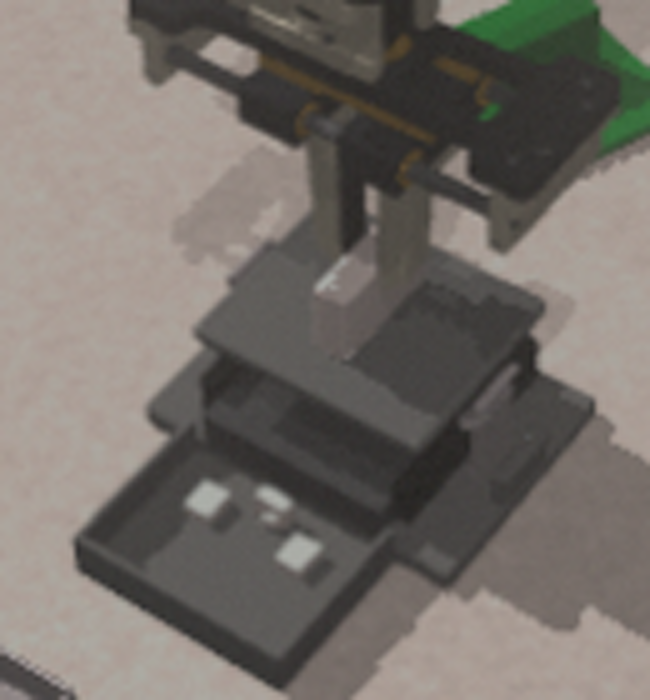

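{"method": "move_arm", "body": {"series": [[0.005,-0.01,0.02,0,0,0,-1],[0.005,-0.01,0.04,0,0,0,-1],[0.005,-0.01,0.05,0,0,0,-1],[0.005,-0.01,0.06,0,0,0,-1],[0.005,-0.01,0.07,0,0,0,-1],[0.005,-0.01,0.08,0,0,0,-1]]}}

```text
t: 21.95
tool_pos: [0.5654, 0.0103, 0.0666]
orientation: [-0.18, 3.136, -0.001]
force: [-0.9, -1.7, 0.5]
opening: 0.0172
```

{"method": "move_arm", "body": {"series": [[0,0,0.01,0,0,0,-1],[0,0,0.02,0,0,0,-1],[0,0,0.03,0,0,0,-1],[0,0,0.04,0,0,0,-1]]}}

```text
t: 22.35
tool_pos: [0.5667, 0.0105, 0.0643]
orientation: [-0.18, 3.133, -0.0]
force: [-1.2, -0.2, 9.3]
opening: 0.0172
```

{"method": "move_arm", "body": {"series": [[0,0,0.01,0,0,0,-1],[0,0,0.02,0,0,0,-1],[0,0,0.03,0,0,0,-1],[0,0,0.04,0,0,0,-1]]}}

```text
t: 22.75
tool_pos: [0.5675, 0.0105, 0.0612]
orientation: [-0.18, 3.132, -0.001]
force: [-0.7, -0.3, 10.8]
opening: 0.0171
```

{"method": "move_arm", "body": {"series": [[0,0,0.01,0,0,0,-1],[0,0,0.02,0,0,0,-1],[0,0,0.03,0,0,0,-1],[0,0,0.04,0,0,0,-1]]}}

```text
t: 23.15
tool_pos: [0.5659, 0.0106, 0.0549]
orientation: [-0.18, 3.135, -0.0]
force: [2.0, -0.5, -2.6]
opening: 0.0171
```

{"method": "move_arm", "body": {"series": [[0,0,0.01,0,0,0,-1],[0,0,0.02,0,0,0,-1],[0,0,0.03,0,0,0,-1],[0,0,0.04,0,0,0,-1]]}}

```text
t: 23.55
tool_pos: [0.5648, 0.0106, 0.0502]
orientation: [0.18, -3.135, -0.0]
force: [-0.8, 0.4, -0.5]
opening: 0.0171
```

```bash
python3 - <<'E'
from h import *
p,M,s=toolpose(); print(p,s["force"],s["wrist_torque"],s["opening"])
go(car(0,0,.0504),96.6)
c=save("wrist","w18");d=save("side","sd8")
crop(d,140,130,270,260,"c23.png",5)
E
```

```text
[0.56475668 0.0106102  0.05015631] [-0.84988652  0.39397447 -0.46316396] [-0.00319296  0.02002704 -0.00407216] 0.017097937252063013
shift [-0.007 -0.002 -0.002] turn [ 0.0001 -0.0003 -0.0001] deg [ 0.02 -0.06 -0.01] q [-0.07  0.15  1.73  0.    1.26 -1.76] t 23.55
```

View pics/w18.png

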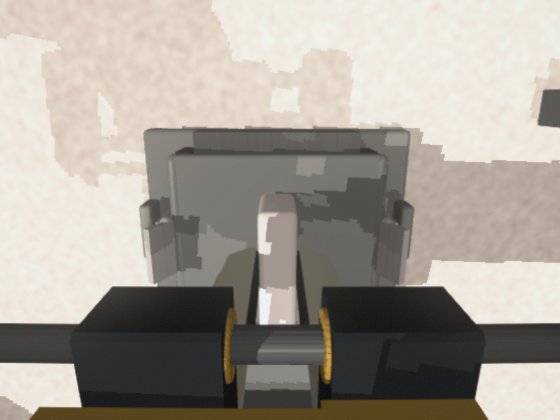

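View pics/c23.png

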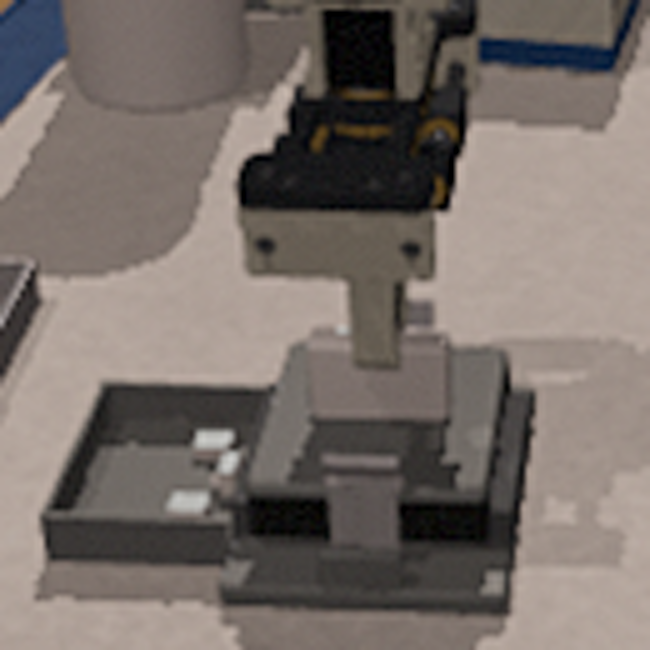

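{"method": "move_arm", "body": {"series": [[0,0,0.01,0,0,0,-1],[0,0,0.02,0,0,0,-1],[0,0,0.03,0,0,0,-1],[0,0,0.04,0,0,0,-1],[0,0,0.04,0,0,0,-1],[0,0,0.04,0,0,0,-1]]}}

```text
t: 24.25
tool_pos: [0.5655, 0.0106, 0.0471]
orientation: [-0.18, 3.136, 0.0]
force: [-3.6, -0.1, 5.9]
opening: 0.0175
```

{"method": "move_arm", "body": {"series": [[0,0,0.007,0,0,0,-1],[0,0,0.015,0,0,0,-1],[0,0,0.015,0,0,0,-1],[0,0,0.015,0,0,0,-1]]}}

```text
t: 24.65
tool_pos: [0.5656, 0.0106, 0.0459]
orientation: [-0.18, 3.136, 0.0]
force: [-4.2, 0.9, 7.7]
opening: 0.0173
```

```bash
python3 - <<'E'
from h import *
p,M,s=toolpose(); print(p,s["force"],s["wrist_torque"],s["opening"],s["t"])
go(car(0,0,.0464),96.6)
c=save("wrist","w19");d=save("side","sd9");e=save("scene","sc9")
crop(d,140,130,270,260,"c24.png",5); crop(e,190,170,320,310,"c25.png",5)
E
```

```text
[0.56558861 0.01061734 0.04594468] [-4.21086222  0.88842628  7.69349088] [0.12334003 0.7087404  0.0440463 ] 0.017314865558722237 24.65
shift [ 0.001 -0.001 -0.005] turn [-0.      0.0002 -0.0001] deg [-0.    0.04 -0.01] q [-0.07  0.15  1.73  0.    1.25 -1.76] t 24.65
```

View pics/w19.png

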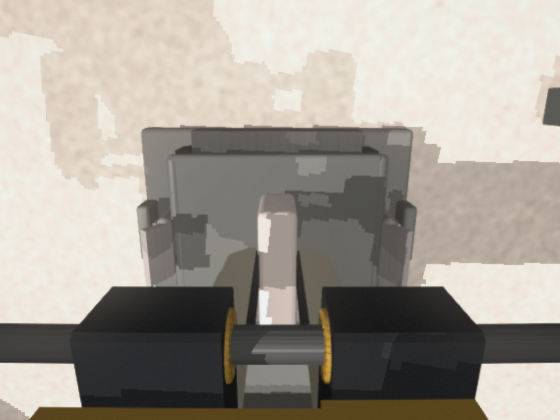

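View pics/c24.png

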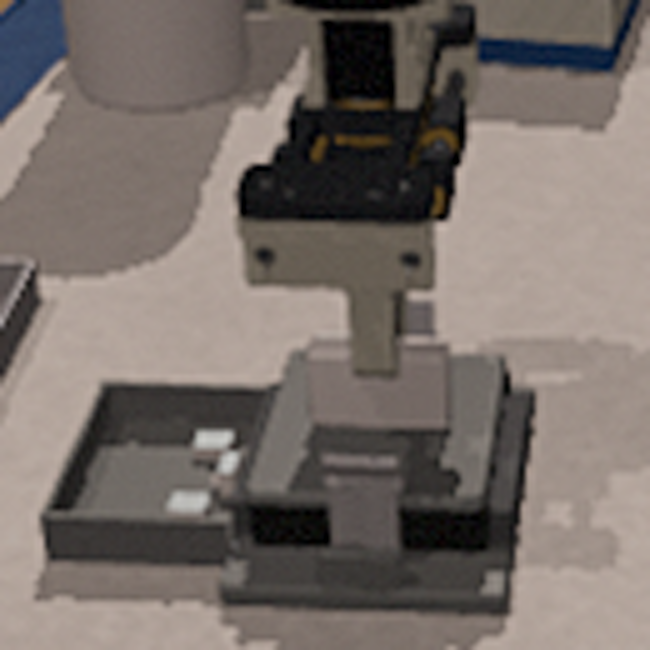

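View pics/c25.png

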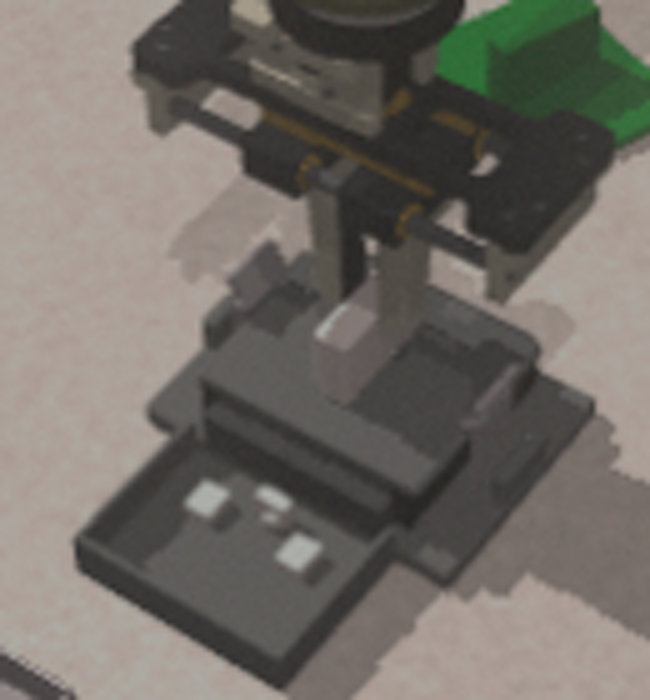

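View pics/sc9.png

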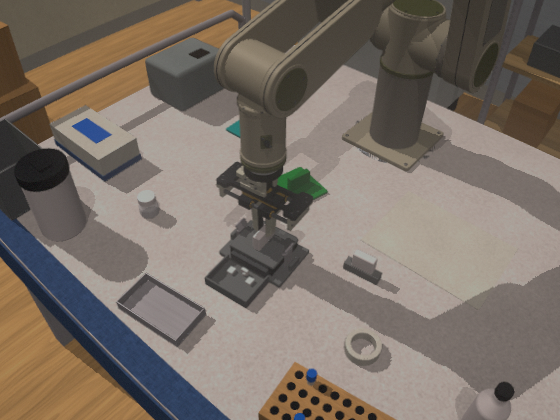

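{"method": "move_arm", "body": {"series": [[0,0,0,0,0,0,-1],[0,0,0,0,0,0,-1],[0,0,0,0,0,0,-1],[0,0,0,0,0,0,-1],[0,0,0,0,0,0,-1]]}}

```text
t: 25.3
tool_pos: [0.5656, 0.0106, 0.0459]
orientation: [-0.18, 3.136, -0.0]
force: [-5.5, 0.8, 7.9]
opening: 0.0172
```

```bash
python3 - <<'E'
from h import *
p,M,s=toolpose(); print(p,s["force"],s["opening"],s["t"])
print(close_job())
E
```

```text
[0.56558347 0.01061386 0.04593322] [-5.52992934  0.76163087  7.94410832] 0.017180906797627574 25.3
the job is handed in; nothing more can be done
None
```

The job is done and handed in at about 25 s. `close_job` gives no verdict, so the result below rests on my own last checks.

- **Bits and scraper:** One wipe put all three bits in the tray. One of them leans against the plate's end. The scraper stands on the table, let go and well clear of the carrier.
- **Cover:** I gripped it by the bar, squared it up and pressed it on. The resisting force rose to about 11 N, then dropped as the clips snapped over, and the final pictures show both clips over the edges. It is about 0.1 mm off centre by the tool position (camera calibration is good to about 2 mm), and square and level to well under 1°.
- **Pressing:** At hand-in the gripper was still holding and pushing, with the wrist force steady at about 8 N. The strips' sinking can't be read directly. It comes out at about 3.9 mm from the force and about 4.4 mm from the tool height. The two differ by half a millimetre, but both are well above the 2 mm needed.
- **Bystanders:** In the last scene picture the tape roll and the pot look unmoved. I checked that by eye only.
- **Disagreements and unexplained readings:** The scene and wrist cameras differed by about 2 mm on the carrier's y; I used the wrist camera throughout. A side force of about 5 N along x showed on the wrist while pressing. The tool pose held steady, and I did not find the cause.

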